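# Line up repaired cameras for a soak test

## Task

First switch the supply off: turn its dial back until the pointer faces the round dot. Then set all the cameras upright in an even row on the test mat, one on each white line beginning at the end block with no line skipped, each with its back touching the rail and its lens facing straight along its line away from the rail. With the row complete, turn the dial until its pointer faces the bar mark; leave the multimeter, spool and screwdriver alone.

Things in the scene. Friction and masses are not known exactly. Their poses are not given: they have to be found in the camera images.
- rig: fixed rig: thin grey mat (110 x 460 mm, no thickness) and, along its far edge, an aluminium rail, 14 mm high, 16 thick, 460 long. Origin: on the table, middle of the rail's robot-side face; x away from the robot, y left along the rail. Six white lines cross the mat square to the rail, at rig y = 200, 120, 40, -40, -120, -200 mm. A 30 mm high end block at the left end starts the row
- cam1: small round security camera, loose, upright, about 120 g: white cylinder 50 mm across, 50 mm high, with one black lens barrel (20 mm across, axis 17 mm up, top 27 mm up) sticking out 15 mm sideways; above that it can be gripped from any side. Origin: centre of the underside, z up; the lens looks along the camera's own -x. 4 to 6 of the six are present (None from the start: absent)
- lens1 (a point): centre of the lens's front face on cam1, 40 mm from the camera's axis, 17 mm above its underside
- cam2: another camera just like cam1 (may be absent)
- lens2 (a point): centre of the lens's front face on cam2, 40 mm from the camera's axis, 17 mm above its underside
- cam3: another camera just like cam1 (may be absent)
- lens3 (a point): centre of the lens's front face on cam3, 40 mm from the camera's axis, 17 mm above its underside
- cam4: another camera just like cam1 (may be absent)
- lens4 (a point): centre of the lens's front face on cam4, 40 mm from the camera's axis, 17 mm above its underside
- cam5: another camera just like cam1 (may be absent)
- lens5 (a point): centre of the lens's front face on cam5, 40 mm from the camera's axis, 17 mm above its underside
- cam6: another camera just like cam1 (may be absent)
- lens6 (a point): centre of the lens's front face on cam6, 40 mm from the camera's axis, 17 mm above its underside
- supply: fixed low bench power supply, grey box 140 (x) x 126 (y) x 60 mm high, standing to the left or the right of the work. Origin: centre of its underside. A black dial sits in the middle of its top
- dial (a joint): angle of the dial, rad, growing clockwise seen from above, from a stop at 0 to 2.6; vertical axis, light friction (0.04 N m), stays where it is left. At 0 the pointer points along the supply's +y, at the round off dot; at 1.30 it faces the bar mark. It starts between 0.45 and 1.0
- dial_grip (a point): on the dial's axis, 80 mm above the table, in the middle of its raised grip bar: 12 mm thick, 42 mm long, 20 mm high (70 to 90 mm above the table), standing on a disc 48 mm across; the bar lies along the pointer's direction
- dial_tip (a point): tip of the dial's pointer, a small nose low on the disc's rim, 32 mm from the axis; a white stripe on top of the bar runs to the same end
- dial_mark (a point): the bar mark: a white bar 22 x 9 mm on the supply's top, 51 mm from the dial's axis, on its far side from the robot
- dial_off (a point): the off dot: a round white dot 12 mm across on the supply's top, 48 mm from the dial's axis towards the robot's left (the supply's +y)
- meter: orange multimeter 130 x 75 x 32 mm lying on the other side of the work from the supply; a bystander. Origin: centre of the underside
- spool: solder spool 54 mm across, 46 mm high, beyond the rail; a bystander. Origin: centre of the underside
- driver: screwdriver lying beyond the rail; a bystander
There are look-alikes about, which are no part of the job. What is shaped like the cam1 but red is not meant. What is shaped like the cam2 but yellow is not meant.

How it is judged:
On the way, in this order (a step that is already met when the one before it is completed fails the run):
1. the supply is switched off: the dial's pointer faces the round dot (value of joint dial below 0.13 rad), for 0.2 s.
2. every camera present stands in the row, on the lines from the end block on, back to the rail and lens along its line (angle between the x axis of each of cam1, cam2, cam3, cam4, cam5, cam6 and the x axis of rig, either way round below 0.15 rad and x of each of lens1, lens2, lens3, lens4, lens5, lens6 in the frame of rig below -0.05 m and x of each of cam1, cam2, cam3, cam4, cam5, cam6 in the frame of rig above -0.029 m and angle between each of cam1, cam2, cam3, cam4, cam5, cam6's own z axis and vertical below 0.08 rad and height (world z) of each of cam1, cam2, cam3, cam4, cam5, cam6 below 0.006 m and linear speed of each of cam1, cam2, cam3, cam4, cam5, cam6 below 0.02 m/s and (y of cam1 in the frame of rig between 0.192 and 0.208 m or y of cam1 in the frame of rig between 0.112 and 0.128 m or y of cam1 in the frame of rig between 0.032 and 0.048 m or y of cam1 in the frame of rig between -0.048 and -0.032 m or y of cam1 in the frame of rig between -0.128 and -0.112 m or y of cam1 in the frame of rig between -0.208 and -0.192 m) and (y of cam2 in the frame of rig between 0.192 and 0.208 m or y of cam2 in the frame of rig between 0.112 and 0.128 m or y of cam2 in the frame of rig between 0.032 and 0.048 m or y of cam2 in the frame of rig between -0.048 and -0.032 m or y of cam2 in the frame of rig between -0.128 and -0.112 m or y of cam2 in the frame of rig between -0.208 and -0.192 m) and (y of cam3 in the frame of rig between 0.192 and 0.208 m or y of cam3 in the frame of rig between 0.112 and 0.128 m or y of cam3 in the frame of rig between 0.032 and 0.048 m or y of cam3 in the frame of rig between -0.048 and -0.032 m or y of cam3 in the frame of rig between -0.128 and -0.112 m or y of cam3 in the frame of rig between -0.208 and -0.192 m) and (y of cam4 in the frame of rig between 0.192 and 0.208 m or y of cam4 in the frame of rig between 0.112 and 0.128 m or y of cam4 in the frame of rig between 0.032 and 0.048 m or y of cam4 in the frame of rig between -0.048 and -0.032 m or y of cam4 in the frame of rig between -0.128 and -0.112 m or y of cam4 in the frame of rig between -0.208 and -0.192 m) and (y of cam5 in the frame of rig between 0.192 and 0.208 m or y of cam5 in the frame of rig between 0.112 and 0.128 m or y of cam5 in the frame of rig between 0.032 and 0.048 m or y of cam5 in the frame of rig between -0.048 and -0.032 m or y of cam5 in the frame of rig between -0.128 and -0.112 m or y of cam5 in the frame of rig between -0.208 and -0.192 m) and (y of cam6 in the frame of rig between 0.192 and 0.208 m or y of cam6 in the frame of rig between 0.112 and 0.128 m or y of cam6 in the frame of rig between 0.032 and 0.048 m or y of cam6 in the frame of rig between -0.048 and -0.032 m or y of cam6 in the frame of rig between -0.128 and -0.112 m or y of cam6 in the frame of rig between -0.208 and -0.192 m) and (y of cam1 in the frame of rig between 0.192 and 0.208 m or y of cam2 in the frame of rig between 0.192 and 0.208 m or y of cam3 in the frame of rig between 0.192 and 0.208 m or y of cam4 in the frame of rig between 0.192 and 0.208 m or y of cam5 in the frame of rig between 0.192 and 0.208 m or y of cam6 in the frame of rig between 0.192 and 0.208 m) and (y of cam1 in the frame of rig between 0.112 and 0.128 m or y of cam2 in the frame of rig between 0.112 and 0.128 m or y of cam3 in the frame of rig between 0.112 and 0.128 m or y of cam4 in the frame of rig between 0.112 and 0.128 m or y of cam5 in the frame of rig between 0.112 and 0.128 m or y of cam6 in the frame of rig between 0.112 and 0.128 m) and (y of cam1 in the frame of rig between 0.032 and 0.048 m or y of cam2 in the frame of rig between 0.032 and 0.048 m or y of cam3 in the frame of rig between 0.032 and 0.048 m or y of cam4 in the frame of rig between 0.032 and 0.048 m or y of cam5 in the frame of rig between 0.032 and 0.048 m or y of cam6 in the frame of rig between 0.032 and 0.048 m) and (y of cam1 in the frame of rig between -0.048 and -0.032 m or y of cam2 in the frame of rig between -0.048 and -0.032 m or y of cam3 in the frame of rig between -0.048 and -0.032 m or y of cam4 in the frame of rig between -0.048 and -0.032 m or y of cam5 in the frame of rig between -0.048 and -0.032 m or y of cam6 in the frame of rig between -0.048 and -0.032 m) and ((y of cam1 in the frame of rig between -0.128 and -0.112 m or y of cam2 in the frame of rig between -0.128 and -0.112 m or y of cam3 in the frame of rig between -0.128 and -0.112 m or y of cam4 in the frame of rig between -0.128 and -0.112 m or y of cam5 in the frame of rig between -0.128 and -0.112 m or y of cam6 in the frame of rig between -0.128 and -0.112 m) or y of each of cam1, cam2, cam3, cam4, cam5, cam6 in the frame of rig above -0.17 m)), for 0.2 s.
3. the dial's pointer faces the bar mark (value of joint dial between 1.17 and 1.43 rad), for 0.2 s.
At the end, for the whole second after the job is handed in: Each camera upright, at rest, within 8 mm of its line, back within 4 mm of the rail, lens away from the rail within 0.15 rad of its line; lines filled from the end block without a gap; dial pointer within 0.13 rad of the bar mark (joint 1.30) (all of step 2 and all of step 3); the robot touches nothing.
It fails at once if the meter is disturbed (moved more than 30 mm) (distance of meter from where it was at the start of the episode above 0.03 m).
It fails at once if the spool is disturbed (moved more than 30 mm) (distance of spool from where it was at the start of the episode above 0.03 m).
It fails at once if the driver is disturbed (moved more than 30 mm) (distance of driver from where it was at the start of the episode above 0.03 m).
Of cam1, cam2, cam3, cam4, cam5, cam6 only 4 to 6 are there at a start; the rules pass over those that are not, and their reading is None.
At some moment in a run one of cam1, cam2, cam3, cam4, cam5, cam6 may be knocked a few centimetres aside while the robot is not near it.
It also fails if it takes over 210 s, if anything falls off the work surface, if the arm or the gripper's body presses on something with over 40 N, if the wrist force passes 120 N, or if a joint passes its speed limit or range.

## Robot

A 7-joint arm with a two-finger parallel gripper is mounted at the origin on the work surface. World frame = base frame: x ahead of the robot, y to its left, z up, the work surface at z = 0. Lengths are in m, angles in rad, forces in N, time in s.
With the tool pointing down it reaches from about 0.4 to 0.85 m from the base axis. Payload 4.5 kg.
Tool frame: the origin (TCP) lies midway between the tips of the shut fingers; the grasp point (between the pads) lies 19 mm behind it; z points along the fingers, y is the line along which they close (so a half turn about z gives the same grasp; the last joint's range is limited). The gripper opens to 88 mm and grips with 3 to 60 N. Pads are 18 mm wide; open, the fingers measure 123 mm over their backs; the gripper's body (75 mm by 187 mm) begins 45 mm behind the grasp point.
Start: joints at [1.224, 0.689, -0.195, 1.565, 0.157, 0.902, -0.215], TCP at [0.232, -0.58, 0.2] pointing down, gripper open.
Joint ranges: [-3.01, 3.01], [-0.46, 2.08], [-1.47, 1.51], [0.13, 2.56], [-1, 4.14], [0.04, 2.09], [-2.66, 2.66]. Speed limits (rad/s): [2.57, 2.57, 3.14, 3.14, 3.14, 3.14, 3.14].

## Interface

Orientations are given as a unit quaternion [w, x, y, z].
In Python, from bench import status, grab_frame, order, models gives the robot as it stands.
- The arm moves only by the tool apply_moves, never from a script. Its argument "deltas" is a list of rows, each an object with "hand": the closure, from -1 (fully open) to 1 (shut); "delta_pos": the shift along the tool's x, y, z in mm, a list of three; "dr": the turn, a rotation vector about the tool's x, y, z in rad, a list of three. In form: [{"hand": hand, "delta_pos": [tx, ty, tz], "dr": [ax, ay, az]}, ...]. A call has 1 to 8 rows; each row is the pose to reach, as a shift and turn from the pose commanded when the call began, along the tool's axes at that moment; what a row does not reach only later rows make up. A row lasts 1/10 s, in which the tool goes at most 50 mm and 8.59 degrees, less where a joint would pass 70% of its speed; a pose out of reach is approached as far as the arm can. A call with a gripper value outside its range is refused whole. The fingers move at their own pace and stop on an object; "grip_force" is the grip in N (left out, the last holds). Time passes only in rows, so rows that repeat a pose let the fingers close. It gives the time, the measured TCP pose, the force, the opening and the grip force at its end, in the units of the state.
- status.get_obs(): the state, without advancing time (a new reading comes with each control period).
- grab_frame(name): name is "scene" or "top" or "wrist"; returns a dict with "pixels" (384x512x3 uint8, red, green, blue), "fovy" (degrees; the focal length in pixels is half the picture's height over the tangent of half this angle, whatever the lens; pixels are square), "cx", "cy" (the principal point, pixels), "D" ([k1, k2, p1, p2, k3] as OpenCV has them; the pictures are not rectified), "rvec" (rotation vector, rad) and "tvec" (3), from world to camera coordinates, as OpenCV has them. Camera axes: x right, y down, z forward; pixel columns grow to the right and rows downward; lengths in m; the calibration is good to about 2 mm. A picture is of the moment at which its call begins. There is no depth.
- order.finish_job(): hands the job in; it is judged then, once.
Trained networks look in a picture, given as the dict that the camera call returned (one of the last four; its "shot" number tells which), for a name from the list of things; names that differ only in an ending like _2 or _b are one class to them, and where a whole thing is asked for, a point or a joint stands for the part that bears it (a point fixed in the world has none). Each returns a list of dicts, best first, with "confidence" (0 to 1); they miss things now and then, are a little off and sometimes report something else, mostly with a low value. They report only what shows in the picture. A call takes as long as a camera call. They do not tell look-alikes from the thing itself.
- models.find_in(picture, name): "pixel" ([row, column] in pixels, amid what is visible of it).
- models.cut_out(picture, name): "region" (384x512 bool, what is visible of it) and "pixel" ([row, column] in pixels, amid what is visible of it).
The state is a dict: "clock": time; "q": joint angles; "qvel": joint speeds; "joint_torque": joint torques, N m; "tool_pos": TCP position; "tcp_rot": TCP orientation; "force": force on the tool from outside, world axes, zero at the start; "torque": the same for the moment, N m; "width": finger opening in m; "grip_force": force on a finger pad.
Only numpy, scipy, OpenCV 4.12 (cv2) and the standard library are available. Lean on these libraries where they do the work, as an engineer would, in place of code of your own. Each camera call takes 0.05 s, during which the arm holds its last target. There are 200 camera calls.

## Working session

There is one attempt and no reset: what is moved stays moved. The work goes in short steps, Python scripts to look and compute and a tool call to move; the robot and the scene stay as the last step left them, time stands still between calls to the robot, and variables do not carry over. Pictures are saved under pics/ and viewed, at most 14 in all, crops included, and the job is handed in when it is done.

Besides the shell and the picture viewer there is one more tool, called after "Call:" by a JSON object that holds its "op" and its "data". apply_moves: Moves the arm, as the interface text tells. Its arguments: {"type":"object","properties":{"deltas":{"type":"array","items":{"type":"object","properties":{"hand":{"type":"number"},"delta_pos":{"type":"array","items":{"type":"number"}},"dr":{"type":"array","items":{"type":"number"}}}}},"grip_force":{"type":"number"}},"required":["deltas"]}

```bash
mkdir -p pics
cat > h.py <<'E'
import numpy as np, cv2
from scipy.spatial.transform import Rotation as R
from bench import status, grab_frame, order, models
def K(f):
    fl=192/np.tan(np.radians(f["fovy"])/2); return np.array([[fl,0,f["cx"]],[0,fl,f["cy"]],[0,0,1.]])
def ray(f,px):
    u=cv2.undistortPoints(np.array([[[px[1],px[0]]]],float),K(f),np.array(f["D"],float))[0,0]
    M=cv2.Rodrigues(np.array(f["rvec"],float))[0]; t=np.array(f["tvec"],float).ravel()
    return -M.T@t, M.T@np.array([u[0],u[1],1.])
def at(f,px,z):
    c,d=ray(f,px); return c+d*(z-c[2])/d[2]
def proj(f,P):
    return cv2.projectPoints(np.array(P,float).reshape(-1,1,3),np.array(f["rvec"],float),np.array(f["tvec"],float),K(f),np.array(f["D"],float))[0][:,0,::-1]
def save(f,n,crop=None,s=1):
    im=f["pixels"][:,:,::-1]
    if crop: im=im[crop[0]:crop[1],crop[2]:crop[3]]
    cv2.imwrite("pics/"+n,cv2.resize(im,None,fx=s,fy=s,interpolation=cv2.INTER_CUBIC))
E
python3 - <<'E'
from h import *
for n in("top","scene"):
    f=grab_frame(n); save(f,n+"0.png",None,1.5)
    print(n,f["fovy"],f["cx"],f["cy"],f["D"],ray(f,(192,256)))
    for o in("cam1","supply","dial","dial_tip","dial_off","dial_mark","meter","spool","driver","rig","lens1"):
        print(o,[(np.round(d["pixel"],1).tolist(),round(d["confidence"],2)) for d in models.find_in(f,o)])
print(status.get_obs())
E
```

```text
top 44.171867204539794 247.61255497098347 189.1053504817442 [-0.16775119  0.          0.          0.          0.        ] (array([0.39759   , 0.01049721, 1.43651357]), array([ 0.10858645, -0.00355887, -0.99425751]))
cam1 [([235.6, 344.3], 0.88), ([221.2, 311.3], 0.83), ([260.6, 275.9], 0.72), ([262.7, 210.6], 0.71), ([232.3, 239.0], 0.6), ([219.9, 205.4], 0.57), ([236.2, 167.5], 0.51), ([218.1, 274.9], 0.51), ([199.1, 394.7], 0.45)]
supply [([198.9, 114.4], 0.66)]
dial [([206.0, 114.9], 0.57), ([204.6, 114.7], 0.48)]
dial_tip [([203.1, 113.3], 0.75)]
dial_off [([121.5, 304.7], 0.68), ([205.3, 117.9], 0.66)]
dial_mark [([200.8, 113.4], 0.63)]
meter [([199.1, 394.0], 0.92)]
spool [([119.3, 237.2], 0.51)]
driver [([123.0, 307.7], 0.59)]
rig [([119.3, 237.8], 0.75), ([174.4, 257.7], 0.6)]
lens1 [([235.5, 167.2], 0.81), ([258.2, 213.7], 0.8), ([217.0, 273.6], 0.73), ([227.1, 307.4], 0.72), ([218.1, 207.2], 0.67), ([258.1, 282.3], 0.62), ([231.9, 242.8], 0.56), ([237.1, 345.1], 0.54)]
scene 55.484483870613325 259.07214154194105 190.5709766115244 [-0.0987166  0.         0.         0.       
[... 817 characters left out ...]
)]
{'clock': 1.2, 'q': array([ 1.22377482,  0.68909757, -0.19462903,  1.56529631,  0.15730914,
        0.90253512, -0.21507747]), 'qvel': array([ 0.00067786, -0.00114389,  0.00030481,  0.00128272,  0.00085709,
        0.00026099, -0.00141594]), 'joint_torque': array([ 1.25448250e-04, -5.27492380e+01, -1.26720116e+00, -1.53741270e+01,
       -5.19718265e-02, -6.90829747e-04,  2.33381434e-05]), 'tool_pos': array([ 0.23234279, -0.58022557,  0.20034596]), 'tcp_rot': array([2.28265612e-05, 9.81919715e-01, 1.89297842e-01, 1.24870120e-05]), 'force': array([ 0.31320819,  0.1541737 , -0.41052752]), 'torque': array([0.02226482, 0.00203725, 0.00425417]), 'grip_force': 0.0, 'width': 0.08826405983163535}
```

View pics/top0.png

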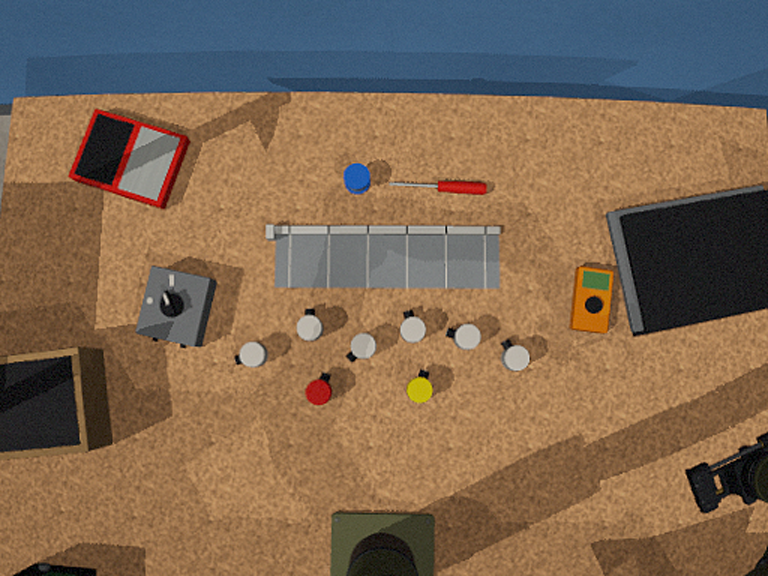

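View pics/scene0.png

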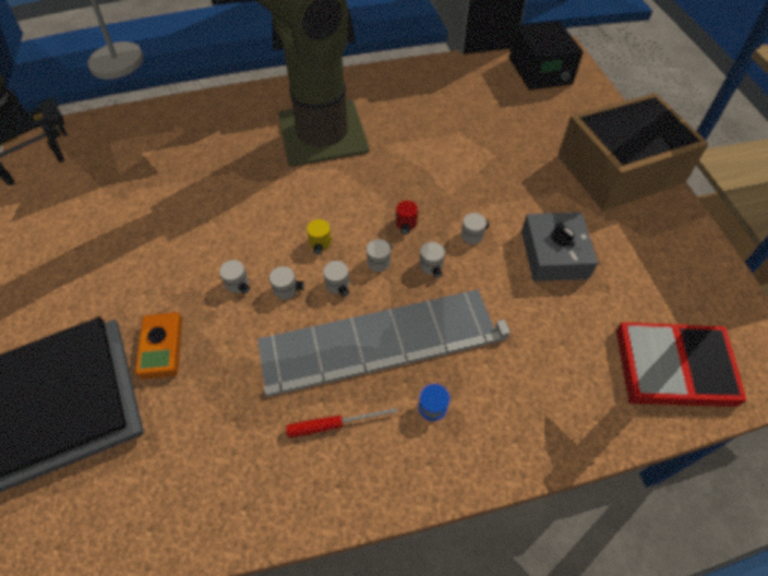

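Top view (in 1.5x picture pixels, col,row): there are six white cameras at (252,354), (309,327), (362,346), (413,329), (467,336) and (516,357). The red one at (318,392) and the yellow one at (420,390) are look-alikes and not meant. The supply is at the left (175,305), with the multimeter at the right. I'll measure next.

```bash
cat > meas.py <<'E'
from h import *
def cams(f, zt=0.05):
    im=f["pixels"]; hsv=cv2.cvtColor(im,cv2.COLOR_RGB2HSV); out=[]
    m=((hsv[...,1]<60)&(hsv[...,2]>110)).astype(np.uint8)
    n,l,s,c=cv2.connectedComponentsWithStats(m)
    for i in range(1,n):
        if not 60<s[i,4]<500: continue
        p=at(f,(c[i][1],c[i][0]),zt)
        if s[i,2]>40 or s[i,3]>40 or not(0.2<p[0]<0.8 and abs(p[1])<.45): continue
        # dark lens
        r,cc=int(c[i][1]),int(c[i][0]); rr,qq=np.mgrid[r-18:r+19,cc-18:cc+19]
        g=im[r-18:r+19,cc-18:cc+19].max(2)
        out.append((c[i][::-1],s[i,4],p,np.c_[rr[g<45],qq[g<45]]))
    return out
E
python3 - <<'E'
from meas import *
f=grab_frame("top")
for c,a,p,d in cams(f):
    q=at(f,d.mean(0),0.017) if len(d) else None
    v=q[:2]-p[:2] if q is not None else np.zeros(2)
    print(np.round(c,1),a,p.round(4),len(d),np.round(np.hypot(*v),4),np.round(np.arctan2(v[1],v[0]),3))
print(at(f,(153,178),.014),at(f,(153,333),.014),at(f,(205,115),.09), at(f,(203,112),.07))
cv2.imwrite("pics/c1.png",np.vstack([cv2.resize(f["pixels"][140:280,150:360,::-1],None,fx=3.6,fy=3.6,interpolation=cv2.INTER_CUBIC)]))
s=grab_frame("scene")
a=cv2.resize(f["pixels"][165:245,80:160,::-1],(400,400),interpolation=cv2.INTER_CUBIC)
b=cv2.resize(s["pixels"][125:205,335:415,::-1],(400,400),interpolation=cv2.INTER_CUBIC)
cv2.imwrite("pics/d1.png",np.hstack([a,b]))
E
```

```text
[220.3 125.4] 106 [0.4576 0.3921 0.05  ] 188 0.0376 0.549
[218.1 205.5] 224 [0.4694 0.1525 0.05  ] 22 0.0341 0.031
[219.4 274.8] 234 [ 0.4693 -0.051   0.05  ] 23 0.0336 0.225
[224.1 311.2] 241 [ 0.457 -0.158  0.05 ] 27 0.0303 1.284
[230.3 241.9] 233 [0.4358 0.0449 0.05  ] 22 0.0325 2.292
[235.9 167.6] 228 [0.4146 0.2633 0.05  ] 14 0.0365 1.892
[238.4 343.7] 241 [ 0.4163 -0.2541  0.05  ] 23 0.0309 0.404
[0.66936449 0.24692144 0.014     ] [ 0.67722373 -0.22885291  0.014     ] [0.49957205 0.41398998 0.09      ] [0.50681115 0.42939978 0.07      ]
```

View pics/c1.png

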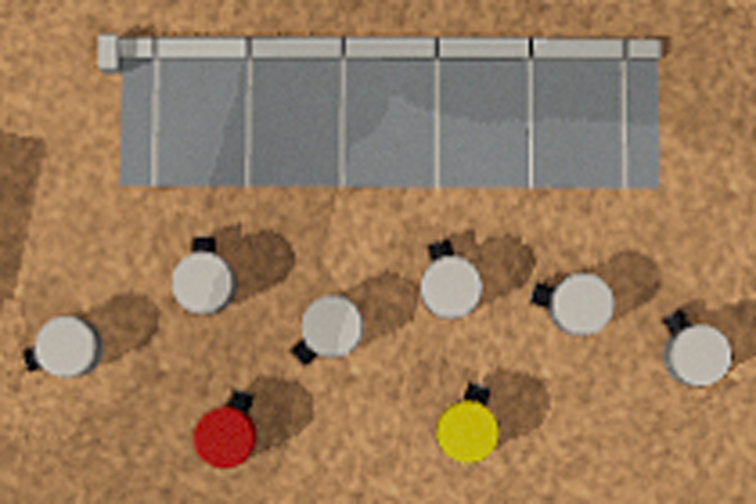

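View pics/d1.png

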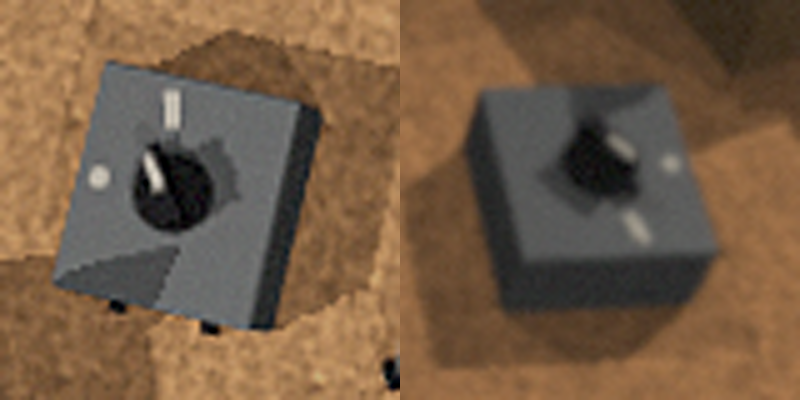

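Run:
```python
from meas import *
from scipy.optimize import least_squares
fs=[grab_frame("top") for _ in range(1)]
f=fs[0]; g=np.mean([cv2.cvtColor(x["pixels"],cv2.COLOR_RGB2GRAY).astype(float) for x in fs],0)
# rig: edges by gradient along predicted model normals
c0=at(f,(153,178),.014); c1=at(f,(153,333),.014)
yaw0=np.arctan2(*( (c0-c1)[:2][::-1]))-np.pi/2
x0=np.array([.662,.008,yaw0])
def W(p,x,y,z):
    c,s=np.cos(p[2]),np.sin(p[2]); return np.c_[p[0]+c*x-s*y,p[1]+s*x+c*y,z+0*x]
def sample(P):
    q=proj(f,P); return cv2.remap(g.astype(np.float32),q[:,1].astype(np.float32),q[:,0].astype(np.float32),cv2.INTER_CUBIC).ravel()
t=np.arange(-.012,.0121,.0005)
# y: white lines
res=[];ids=[]
p=x0.copy()
for it in range(4):
    ly=[]
    for Y in(.2,.12,.04,-.04,-.12,-.2):
        for X in(-.09,-.07,-.05,-.03):
            s=sample(W(p,X+0*t,Y+t,0*t)); b=np.r_[s[:8],s[-8:]]; w=np.clip(s-np.linspace(s[:6].mean(),s[-6:].mean(),len(s))-5,0,None)
            if w.sum()>0: ly.append((X,Y,(w*t).sum()/w.sum()))
    lx={}
    for nm,X,z in(("mat",-.110,0),("railtopfar",.016,.014),("railtopnear",0,.014)):
        L=[]
        for Y in np.arange(-.18,.19,.02):
            s=sample(W(p,X+t,Y+0*t,z+0*t)); d=np.gradient(cv2.GaussianBlur(s,(1,5),0).ravel())
            d=abs(d); d[:6]=d[-6:]=0;d=np.where(d>d.max()*.5,d,0); L.append((Y,(d*t).sum()/d.sum()))
        lx[nm]=np.array(L)
    ly=np.array(ly); A=np.vstack([lx["mat"],lx["railtopfar"]])
    k=np.polyfit(A[:,0],A[:,1],1)   # dx = k1 + k0*Y  -> yaw = -k0
    print(p, {n:(np.median(v[:,1]).round(5),v[:,1].std().round(5)) for n,v in lx.items()},"ly",np.median(ly[:,2]).round(5),ly[:,2].std().round(5))
    dx=np.median(A[:,1]);dy=np.median(ly[:,2]);c,s=np.cos(p[2]),np.sin(p[2])
    p=p+[c*dx-s*dy,s*dx+c*dy,-k[0]]
print("rig",p.round(5))
# supply
im=f["pixels"];
def blob(r0,r1,c0,c1,z,th):
    m=g[r0:r1,c0:c1]-th; w=np.clip(m,0,None); rr,cc=np.mgrid[r0:r1,c0:c1]; return at(f,((w*rr).sum()/w.sum(),(w*cc).sum()/w.sum()),z)
dot=blob(196,205,95,105,.06,140); mark=blob(181,194,109,120,.06,140)
def rs(v):
    c=v[:2]; a=v[2]
    u=lambda th:np.array([np.cos(th),np.sin(th)])
    return np.r_[c+.048*u(a)-dot[:2],c+.051*u(a-1.30)-mark[:2]]
best=min((least_squares(rs,[.49,.41,a]) for a in(1.,1.6,2.2)),key=lambda r:r.cost)
print("dot",dot,"mark",mark,"fit",best.x,best.fun.round(4))
r0,c0_=193,107; m=np.argwhere(g[r0:206,c0_:116]>120)+[r0,c0_]
ps=np.array([at(f,q,.09)[:2] for q in m]); print(len(ps),ps.mean(0)); v=ps.mean(0)-best.x[:2]; print("stripe ang",np.arctan2(v[1],v[0]),np.hypot(*v),"dial",best.x[2]-np.arctan2(v[1],v[0]))
```

```text
[0.662      0.008      0.01651733] {'mat': (np.float64(-0.00089), np.float64(0.00278)), 'railtopfar': (np.float64(0.00318), np.float64(0.00057)), 'railtopnear': (np.float64(0.00343), np.float64(0.00043))} ly -0.00631 0.00045
[0.6647648  0.0017299  0.01211362] {'mat': (np.float64(-0.00101), np.float64(0.00221)), 'railtopfar': (np.float64(0.00057), np.float64(0.00124)), 'railtopnear': (np.float64(0.00025), np.float64(0.00091))} ly -0.00036 0.0005
[0.6651102  0.00137815 0.01690528] {'mat': (np.float64(-0.0), np.float64(0.00235)), 'railtopfar': (np.float64(2e-05), np.float64(0.0012)), 'railtopnear': (np.float64(0.00043), np.float64(0.00075))} ly 0.00035 0.00051
[0.66512075 0.0017242  0.01626295] {'mat': (np.float64(-0.00077), np.float64(0.00231)), 'railtopfar': (np.float64(-0.0), np.float64(0.00117)), 'railtopnear': (np.float64(0.00041), np.float64(0.00075))} ly -5e-05 0.00051
rig [0.66508 0.00167 0.01644]
dot [0.51639419 0.47254932 0.06      ] mark [0.55750833 0.42887575 0.06      ] fit [0.50661036 0.4255511  1.36538031] [ 0. -0. -0.  0.]
14 [0.51635955 0.42941237]
stripe ang 0.37710631091929625 0.010485997504172517 dial 0.9882739998839909
```

The crop confirms six white cameras, and the red and yellow ones are out. The supply's dot is at about (200,100), its bar mark at (187,114), and the pointer stripe sits between them (dial about 0.99). I'll move over the dial.

```bash
cat > mv.py <<'E'
from h import *
RIG=np.array([.6651,.0017,.0164])
def yaw(q):
    M=R.from_quat(np.r_[q[1:],q[0]]).as_matrix(); return np.arctan2(M[1,0],M[0,0])
def rigW(x,y):
    c,s=np.cos(RIG[2]),np.sin(RIG[2]); return np.array([RIG[0]+c*x-s*y,RIG[1]+s*x+c*y])
def plan(*wps,start=None):
    """print tool-frame shifts: each waypoint relative to the previous one (separate calls)"""
    o=status.get_obs(); p=np.r_[o["tool_pos"],yaw(o["tcp_rot"])] if start is None else np.array(start,float)
    for w in wps:
        w=np.array(w,float); a=p[3]; d=w[:3]-p[:3]
        t=np.array([np.cos(a)*d[0]+np.sin(a)*d[1], np.sin(a)*d[0]-np.cos(a)*d[1], -d[2]])*1000
        print("  d",t.round(1),"rz",round(-(w[3]-a),3),"len",round(np.linalg.norm(t))); p=w
def st():
    o=status.get_obs(); print(round(o["clock"],2),o["tool_pos"].round(4),"yaw",round(yaw(o["tcp_rot"]),3),"w",o["width"].round(4),"gf",round(o["grip_force"],1),"F",o["force"].round(1),"q",o["q"].round(2))
E
python3 - <<'E'
from mv import *
plan((.5,-.3,.2,.381),(.5066,.4255,.22,.381),start=None)
E
```

```text
d [ 3.526e+02 -1.607e+02  3.000e-01] rz -0.0 len 388
  d [ 275.9 -671.   -20. ] rz -0.0 len 726
```

Call:
{"op": "apply_moves", "data": {"deltas": [{"hand": -1, "delta_pos": [352, -161, 0], "dr": [0, 0, 0]}, {"hand": -1, "delta_pos": [352, -161, 0], "dr": [0, 0, 0]}, {"hand": -1, "delta_pos": [352, -161, 0], "dr": [0, 0, 0]}, {"hand": -1, "delta_pos": [352, -161, 0], "dr": [0, 0, 0]}, {"hand": -1, "delta_pos": [352, -161, 0], "dr": [0, 0, 0]}, {"hand": -1, "delta_pos": [352, -161, 0], "dr": [0, 0, 0]}, {"hand": -1, "delta_pos": [352, -161, 0], "dr": [0, 0, 0]}, {"hand": -1, "delta_pos": [352, -161, 0], "dr": [0, 0, 0]}]}}

```text
clock: 2.15
tool_pos: [0.502, -0.2964, 0.2006]
tcp_rot: [-0.0, 0.982, 0.191, 0.001]
force: [0.4, -0.4, -0.3]
width: 0.0882
grip_force: 0.0
```

Call:
{"op": "apply_moves", "data": {"deltas": [{"hand": -1, "delta_pos": [276, -671, -20], "dr": [0, 0, 0]}, {"hand": -1, "delta_pos": [276, -671, -20], "dr": [0, 0, 0]}, {"hand": -1, "delta_pos": [276, -671, -20], "dr": [0, 0, 0]}, {"hand": -1, "delta_pos": [276, -671, -20], "dr": [0, 0, 0]}, {"hand": -1, "delta_pos": [276, -671, -20], "dr": [0, 0, 0]}, {"hand": -1, "delta_pos": [276, -671, -20], "dr": [0, 0, 0]}, {"hand": -1, "delta_pos": [276, -671, -20], "dr": [0, 0, 0]}, {"hand": -1, "delta_pos": [276, -671, -20], "dr": [0, 0, 0]}]}}

```text
clock: 2.95
tool_pos: [0.5029, 0.1019, 0.2116]
tcp_rot: [0.0, 0.982, 0.189, 0.0]
force: [0.6, -0.4, 0.7]
width: 0.088
grip_force: 0.0
```

Run:
```python
from mv import *
st(); plan((.5066,.4255,.22,.381))
```

```text
Traceback (most recent call last):
  File "mv.py", line 15, in st
    o=status.get_obs(); print(round(o["clock"],2),o["tool_pos"].round(4),"yaw",round(yaw(o["tcp_rot"]),3),"w",o["width"].round(4),"gf",round(o["grip_force"],1),"F",o["force"].round(1),"q",o["q"].round(2))
                                                                                                              ^^^^^^^^^^^^^^^^
AttributeError: 'float' object has no attribute 'round'
```

```bash
sed -i 's/o\["width"\].round(4)/round(o["width"],4)/' mv.py
python3 - <<'E'
from mv import *
st(); plan((.5066,.4255,.22,.381))
E
```

```text
2.95 [0.5029 0.1019 0.2116] yaw 0.381 w 0.088 gf 0.0 F [ 0.6 -0.4  0.7] q [-0.21  0.53 -0.12  1.89  0.09  0.73 -1.57]
  d [ 123.7 -299.    -8.4] rz -0.0 len 324
```

Call:
{"op": "apply_moves", "data": {"deltas": [{"hand": -1, "delta_pos": [124, -299, -8], "dr": [0, 0, 0]}, {"hand": -1, "delta_pos": [124, -299, -8], "dr": [0, 0, 0]}, {"hand": -1, "delta_pos": [124, -299, -8], "dr": [0, 0, 0]}, {"hand": -1, "delta_pos": [124, -299, -8], "dr": [0, 0, 0]}, {"hand": -1, "delta_pos": [124, -299, -8], "dr": [0, 0, 0]}, {"hand": -1, "delta_pos": [124, -299, -8], "dr": [0, 0, 0]}, {"hand": -1, "delta_pos": [124, -299, -8], "dr": [0, 0, 0]}, {"hand": -1, "delta_pos": [124, -299, -8], "dr": [0, 0, 0]}]}}

```text
clock: 3.75
tool_pos: [0.5047, 0.4293, 0.2188]
tcp_rot: [-0.002, 0.981, 0.193, -0.0]
force: [-1.3, 0.0, -0.6]
width: 0.088
grip_force: 0.0
```

Run:
```python
from mv import *
st(); f=grab_frame("wrist"); save(f,"w1.png",None,1.5)
print(f["D"],f["fovy"],proj(f,[[.5066,.4255,.09],[.5164,.4725,.06],[.5575,.4289,.06]]))
```

```text
3.75 [0.5047 0.4293 0.2188] yaw 0.388 w 0.088 gf 0.0 F [-1.3  0.  -0.6] q [-0.73  0.72 -0.09  1.42  0.06  1.   -2.01]
[-0.05503648  0.          0.          0.          0.        ] 65.82735456501541 [[173.33899672 261.41772972]
 [144.47938177 226.93257496]
 [125.60017705 275.51430531]]
```

View pics/w1.png

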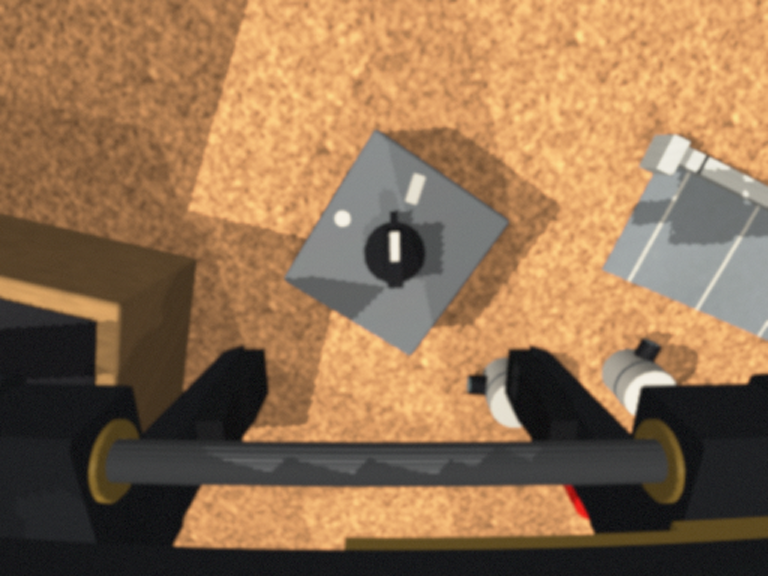

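Wrist view (1.5x): the dial is at (394,250), its stripe runs straight up the image, the dot is at (342,218) and the bar mark at (415,188). This matches the prediction, so I'll descend and grip.

Run:
```python
from mv import *
st(); f=grab_frame("wrist")
a=at(f,(233/1.5,394.5/1.5),.09);b=at(f,(261/1.5,394.5/1.5),.09);print(a,b,np.arctan2(a[1]-b[1],a[0]-b[0]))
g=cv2.cvtColor(f["pixels"],cv2.COLOR_RGB2GRAY)
plan((.5066,.4255,.074,.385))
```

```text
3.8 [0.5059 0.4255 0.2188] yaw 0.384 w 0.0882 gf 0.0 F [ 0.8 -0.3 -0.3] q [-0.73  0.72 -0.08  1.43  0.06  1.   -2.01]
[0.52684235 0.42719509 0.09      ] [0.50783896 0.41937563 0.09      ] 0.3903611423611628
  d [  0.7  -2.5 144.9] rz -0.004 len 145
```

Call:
{"op": "apply_moves", "data": {"deltas": [{"hand": -0.6, "delta_pos": [0, -1, 80], "dr": [0, 0, 0]}, {"hand": -0.6, "delta_pos": [0, -1, 80], "dr": [0, 0, 0]}, {"hand": -0.6, "delta_pos": [0, -1, 130], "dr": [0, 0, 0]}, {"hand": -0.6, "delta_pos": [0, -1, 145], "dr": [0, 0, 0]}, {"hand": -0.6, "delta_pos": [0, -1, 145], "dr": [0, 0, 0]}, {"hand": -0.6, "delta_pos": [0, -1, 145], "dr": [0, 0, 0]}]}}

```text
clock: 4.45
tool_pos: [0.5081, 0.4244, 0.0761]
tcp_rot: [-0.0, 0.982, 0.189, 0.001]
force: [0.0, 0.2, -0.1]
width: 0.0707
grip_force: 0.0
```

Call:
{"op": "apply_moves", "data": {"deltas": [{"hand": 1, "delta_pos": [0, 0, 0], "dr": [0, 0, 0]}, {"hand": 1, "delta_pos": [0, 0, 0], "dr": [0, 0, 0]}, {"hand": 1, "delta_pos": [0, 0, 0], "dr": [0, 0, 0]}, {"hand": 1, "delta_pos": [0, 0, 0], "dr": [0, 0, 0]}, {"hand": 1, "delta_pos": [0, 0, 0], "dr": [0, 0, 0]}, {"hand": 1, "delta_pos": [0, 0, 0], "dr": [0, 0, 0]}, {"hand": 1, "delta_pos": [0, 0, 0], "dr": [0, 0, 0]}], "grip_force": 15}}

```text
clock: 5.15
tool_pos: [0.5066, 0.4245, 0.0742]
tcp_rot: [0.0, 0.982, 0.189, -0.0]
force: [0.3, -0.6, -0.6]
width: 0.0164
grip_force: 0.0
```

Run:
```python
from mv import *
st()
```

```text
5.15 [0.5066 0.4245 0.0742] yaw 0.381 w 0.0164 gf 0.0 F [ 0.3 -0.6 -0.6] q [-0.73  0.89 -0.07  1.55  0.09  0.71 -2.03]
```

Call:
{"op": "apply_moves", "data": {"deltas": [{"hand": 1, "delta_pos": [0, 0, 0], "dr": [0, 0, 0]}, {"hand": 1, "delta_pos": [0, 0, 0], "dr": [0, 0, 0]}, {"hand": 1, "delta_pos": [0, 0, 0], "dr": [0, 0, 0]}, {"hand": 1, "delta_pos": [0, 0, 0], "dr": [0, 0, -0.12]}, {"hand": 1, "delta_pos": [0, 0, 0], "dr": [0, 0, -0.24]}, {"hand": 1, "delta_pos": [0, 0, 0], "dr": [0, 0, -0.36]}, {"hand": 1, "delta_pos": [0, 0, 0], "dr": [0, 0, -0.48]}]}}

```text
clock: 5.85
tool_pos: [0.5067, 0.4244, 0.0743]
tcp_rot: [0.0, 0.908, 0.419, 0.0]
force: [0.6, 0.4, 0.1]
width: 0.0001
grip_force: 0.0
```

Call:
{"op": "apply_moves", "data": {"deltas": [{"hand": 1, "delta_pos": [0, 0, 0], "dr": [0, 0, -0.1]}, {"hand": 1, "delta_pos": [0, 0, 0], "dr": [0, 0, -0.2]}, {"hand": 1, "delta_pos": [0, 0, 0], "dr": [0, 0, -0.3]}, {"hand": 1, "delta_pos": [0, 0, 0], "dr": [0, 0, -0.4]}, {"hand": 1, "delta_pos": [0, 0, 0], "dr": [0, 0, -0.47]}, {"hand": 1, "delta_pos": [0, 0, 0], "dr": [0, 0, -0.47]}]}}

```text
clock: 6.45
tool_pos: [0.5068, 0.4242, 0.0742]
tcp_rot: [-0.0, 0.787, 0.617, -0.0]
force: [-0.3, -0.7, 0.1]
width: 0.0005
grip_force: 0.0
```

Run:
```python
from mv import *
st(); print(status.get_obs()["torque"])
```

```text
6.45 [0.5068 0.4242 0.0742] yaw 1.331 w 0.0005 gf 0.0 F [-0.3 -0.7  0.1] q [-0.59  0.9  -0.33  1.54  0.38  0.76 -1.33]
[-0.03617976 -0.02769933  0.04047327]
```

Fingers shut on nothing, so I'll look.

Run:
```python
from mv import *
f=grab_frame("wrist"); s=grab_frame("scene"); t=grab_frame("top")
a=cv2.resize(f["pixels"][:,:,::-1],(512,384))
b=cv2.resize(s["pixels"][115:205,325:435,::-1],(288,236)); c=cv2.resize(t["pixels"][165:245,70:160,::-1],(288,256))
im=np.zeros((500,800,3),np.uint8); im[:384,:512]=a; im[:236,512:]=b; im[240:496,512:]=c; cv2.imwrite("pics/m1.png",im)
print(proj(f,[[.5066,.4255,.09]]),proj(s,[status.get_obs()["tool_pos"]]))
```

```text
[[228.26257182 255.3026007 ]] [[155.97121969 374.85995912]]
```

View pics/m1.png

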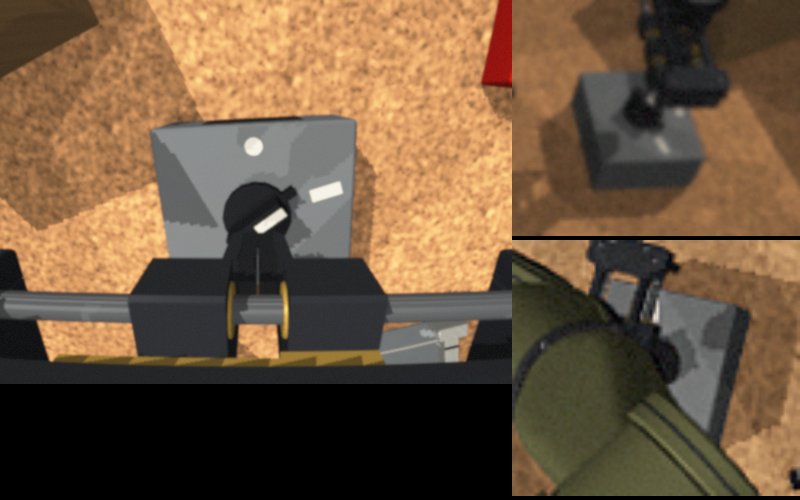

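Run:
```python
from mv import *
from scipy.optimize import least_squares
f=grab_frame("wrist")
dot=at(f,(146.5,253.5),.06);mark=at(f,(191,326),.06);disc=at(f,(213,258),.07);st1=at(f,(230,258),.09);st2=at(f,(212,286),.09)
tip=at(f,(190,291),.063)
print(dot,mark,disc,st1,st2,tip)
print(np.linalg.norm(dot-mark), 2*0.0495*np.sin(.65))
u=lambda th:np.array([np.cos(th),np.sin(th)])
r=least_squares(lambda v:np.r_[v[:2]+.048*u(v[2])-dot[:2],v[:2]+.051*u(v[2]-1.3)-mark[:2]],[.5,.42,1.4]);print(r.x,r.fun)
print("bar",np.arctan2(*(st2-st1)[:2][::-1]),"tipdir",np.arctan2(tip[1]-r.x[1],tip[0]-r.x[0]))
print(proj(f,[status.get_obs()["tool_pos"]]))
for i in(0,):
  print([ (d["pixel"],d["confidence"]) for d in models.find_in(f,"dial_grip")])
```

```text
[0.51628026 0.47074536 0.06      ] [0.55829955 0.42812589 0.06      ] [0.50872584 0.42733274 0.07      ] [0.50787357 0.42406487 0.09      ] [0.52735143 0.43167817 0.09      ] [0.53431667 0.4357512  0.063     ]
0.05985014508468217 0.05991345416786792
[0.50753792 0.42358049 1.38846675] [-3.89274285e-05  3.94817232e-05  3.89274147e-05 -3.94817352e-05]
bar 0.3726107956523835 tipdir 0.42658266934910055
[[219.95146857 256.09831184]]
[([211.0, 256.2], 0.95)]
```

Run:
```python
from mv import *
f=grab_frame("wrist"); s=grab_frame("scene")
a=cv2.resize(np.clip(f["pixels"][170:290,200:320,::-1].astype(int)*2,0,255).astype(np.uint8),(400,400),interpolation=cv2.INTER_CUBIC)
b=cv2.resize(np.clip(s["pixels"][120:180,350:410,::-1].astype(int)*2,0,255).astype(np.uint8),(400,400),interpolation=cv2.INTER_CUBIC)
cv2.imwrite("pics/m2.png",np.hstack([a,b]))
st()
```

```text
6.8 [0.5066 0.4245 0.0743] yaw 1.33 w 0.0002 gf 0.0 F [ 0.  -0.1  0.1] q [-0.6   0.9  -0.33  1.54  0.38  0.76 -1.33]
```

View pics/m2.png

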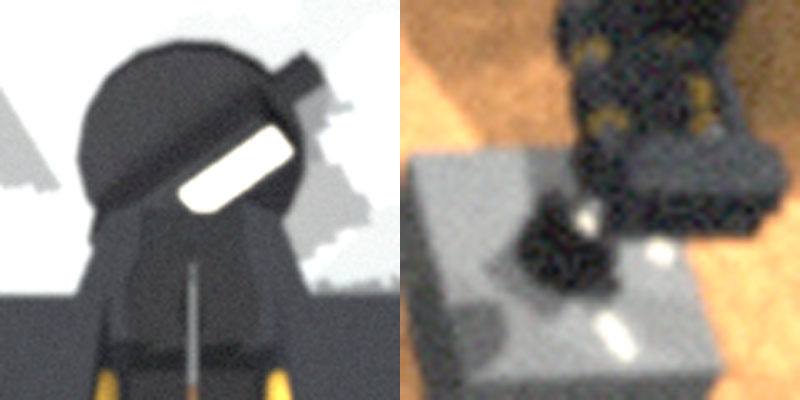

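Run:
```python
from mv import *
f=grab_frame("wrist"); o=status.get_obs()
M=R.from_quat(np.r_[o["tcp_rot"][1:],o["tcp_rot"][0]]).as_matrix(); p=o["tool_pos"]
c,d=ray(f,(192,256)); print("cam in tool",M.T@(c-p),"axis",M.T@d)
for x in(0,.009):
  for z in(0,-.005,-.01,-.015,-.019,-.025): print(x,z,proj(f,[p+M@[x,0,z]]).round(1))
for Y in (-.009,.009): print(proj(f,[p+M@[0.009,Y,-.019]]))
```

```text
cam in tool [ 0.07895255  0.00077797 -0.18440833] axis [-0.30551177 -0.00411479  0.9521926 ]
0 0 [[220.  256.1]]
0 -0.005 [[223. 256.]]
0 -0.01 [[226.1 256. ]]
0 -0.015 [[229.4 256. ]]
0 -0.019 [[232.2 255.9]]
0 -0.025 [[236.6 255.9]]
0.009 0 [[207.5 256. ]]
0.009 -0.005 [[210.2 256. ]]
0.009 -0.01 [[213.1 256. ]]
0.009 -0.015 [[216.1 256. ]]
0.009 -0.019 [[218.6 255.9]]
0.009 -0.025 [[222.7 255.9]]
[[218.6414168  241.00481308]]
[[218.64986185 270.84345841]]
```

The dial hasn't moved: in the wrist crop the shut fingertips sit above the stripe, higher than the TCP figure suggests. I'll turn back to the bar's direction, open partly, then descend while feeling for contact.

Call:
{"op": "apply_moves", "data": {"deltas": [{"hand": 0, "delta_pos": [0, 0, 0], "dr": [0, 0, 0.14]}, {"hand": 0, "delta_pos": [0, 0, 0], "dr": [0, 0, 0.28]}, {"hand": 0, "delta_pos": [0, 0, 0], "dr": [0, 0, 0.42]}, {"hand": 0, "delta_pos": [0, 0, 0], "dr": [0, 0, 0.56]}, {"hand": 0, "delta_pos": [0, 0, 0], "dr": [0, 0, 0.7]}, {"hand": 0, "delta_pos": [0, 0, 0], "dr": [0, 0, 0.84]}, {"hand": 0, "delta_pos": [0, 0, 0], "dr": [0, 0, 0.95]}, {"hand": 0, "delta_pos": [0, 0, 0], "dr": [0, 0, 0.95]}]}}

```text
clock: 7.65
tool_pos: [0.5065, 0.4247, 0.0744]
tcp_rot: [0.0, 0.982, 0.189, 0.0]
force: [0.1, 0.0, 0.1]
width: 0.0443
grip_force: 0.0
```

Run:
```python
from mv import *
f=grab_frame("wrist"); s=grab_frame("scene"); st()
a=cv2.resize(np.clip(f["pixels"][140:300,160:360,::-1].astype(int)*2,0,255).astype(np.uint8),(400,320),interpolation=cv2.INTER_CUBIC)
b=cv2.resize(np.clip(s["pixels"][120:180,350:425,::-1].astype(int)*2,0,255).astype(np.uint8),(400,320),interpolation=cv2.INTER_CUBIC)
cv2.imwrite("pics/m3.png",np.hstack([a,b]))
```

```text
7.75 [0.5065 0.4246 0.0743] yaw 0.384 w 0.0443 gf 0.0 F [0.  0.1 0.1] q [-0.73  0.89 -0.08  1.55  0.09  0.71 -2.03]
```

View pics/m3.png

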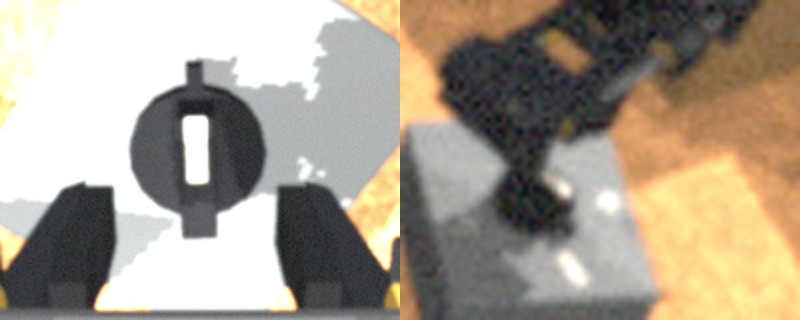

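Wrist crop: the bar is centred between the open fingers, whose tips appear at row 232. Both the row and the 82 px spacing put the tips near z 0.11, about 38 mm above the reported TCP. I'll descend gently, watching force.

Call:
{"op": "apply_moves", "data": {"deltas": [{"hand": 0, "delta_pos": [0.5, 1, 5], "dr": [0, 0, 0]}, {"hand": 0, "delta_pos": [0.5, 1, 10], "dr": [0, 0, 0]}, {"hand": 0, "delta_pos": [0.5, 1, 15], "dr": [0, 0, 0]}, {"hand": 0, "delta_pos": [0.5, 1, 18], "dr": [0, 0, 0]}, {"hand": 0, "delta_pos": [0.5, 1, 18], "dr": [0, 0, 0]}]}}

```text
clock: 8.25
tool_pos: [0.5071, 0.4233, 0.0555]
tcp_rot: [0.0, 0.982, 0.189, -0.001]
force: [0.3, -0.4, 0.0]
width: 0.044
grip_force: 0.0
```

Call:
{"op": "apply_moves", "data": {"deltas": [{"hand": 0, "delta_pos": [0, 0, 3], "dr": [0, 0, 0]}, {"hand": 0, "delta_pos": [0, 0, 6], "dr": [0, 0, 0]}, {"hand": 0, "delta_pos": [0, 0, 9], "dr": [0, 0, 0]}, {"hand": 0, "delta_pos": [0, 0, 9], "dr": [0, 0, 0]}]}}

```text
clock: 8.65
tool_pos: [0.5072, 0.4235, 0.0468]
tcp_rot: [0.0, 0.982, 0.189, -0.0]
force: [-0.2, -0.8, -0.3]
width: 0.0443
grip_force: 0.0
```

Run:
```python
from mv import *
f=grab_frame("wrist"); st()
g=cv2.cvtColor(f["pixels"],cv2.COLOR_RGB2GRAY)
print([ (d["pixel"],d["confidence"]) for d in models.find_in(f,"dial_grip")])
a=cv2.resize(np.clip(f["pixels"][140:300,160:360,::-1].astype(int)*2,0,255).astype(np.uint8),(400,320),interpolation=cv2.INTER_CUBIC)
cv2.imwrite("pics/m4.png",a)
```

```text
8.7 [0.5073 0.4236 0.047 ] yaw 0.381 w 0.0442 gf 0.0 F [ 0.6  0.4 -0.3] q [-0.73  0.93 -0.07  1.56  0.1   0.66 -2.04]
[([231.3, 256.8], 0.94)]
```

View pics/m4.png

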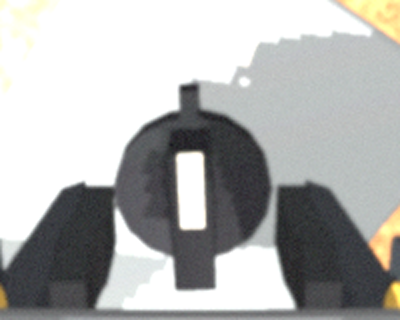

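No contact though the reported TCP is below the disc top, so the offset is real. The bar is centred between the fingers. I'll go another 9 mm down, then close.

Call:
{"op": "apply_moves", "data": {"deltas": [{"hand": 0, "delta_pos": [0, 0, 3], "dr": [0, 0, 0]}, {"hand": 0, "delta_pos": [0, 0, 6], "dr": [0, 0, 0]}, {"hand": 0, "delta_pos": [0, 0, 9], "dr": [0, 0, 0]}, {"hand": 1, "delta_pos": [0, 0, 9], "dr": [0, 0, 0]}, {"hand": 1, "delta_pos": [0, 0, 9], "dr": [0, 0, 0]}, {"hand": 1, "delta_pos": [0, 0, 9], "dr": [0, 0, 0]}, {"hand": 1, "delta_pos": [0, 0, 9], "dr": [0, 0, 0]}, {"hand": 1, "delta_pos": [0, 0, 9], "dr": [0, 0, 0]}], "grip_force": 15}}

```text
clock: 9.55
tool_pos: [0.5074, 0.4245, 0.0385]
tcp_rot: [-0.001, 0.982, 0.189, 0.0]
force: [-0.6, 1.7, -0.1]
width: 0.0123
grip_force: 15.0
```

Call:
{"op": "apply_moves", "data": {"deltas": [{"hand": 1, "delta_pos": [0, 0, 0], "dr": [0, 0, 0]}, {"hand": 1, "delta_pos": [0, 0, 0], "dr": [0, 0, 0]}, {"hand": 1, "delta_pos": [0, 0, 0], "dr": [0, 0, 0]}]}}

```text
clock: 9.85
tool_pos: [0.5075, 0.4245, 0.0385]
tcp_rot: [-0.0, 0.982, 0.189, 0.0]
force: [0.5, 2.2, 0.2]
width: 0.0118
grip_force: 15.0
```

Gripped (12 mm). Now turn it to off.

Call:
{"op": "apply_moves", "data": {"deltas": [{"hand": 1, "delta_pos": [0, 0, 0], "dr": [0, 0, -0.12]}, {"hand": 1, "delta_pos": [0, 0, 0], "dr": [0, 0, -0.24]}, {"hand": 1, "delta_pos": [0, 0, 0], "dr": [0, 0, -0.36]}, {"hand": 1, "delta_pos": [0, 0, 0], "dr": [0, 0, -0.48]}, {"hand": 1, "delta_pos": [0, 0, 0], "dr": [0, 0, -0.6]}, {"hand": 1, "delta_pos": [0, 0, 0], "dr": [0, 0, -0.7]}, {"hand": 1, "delta_pos": [0, 0, 0], "dr": [0, 0, -0.8]}]}}

```text
clock: 10.55
tool_pos: [0.5068, 0.4251, 0.0385]
tcp_rot: [-0.001, 0.829, 0.559, 0.0]
force: [-1.4, 3.2, -0.1]
width: 0.012
grip_force: 15.0
```

Call:
{"op": "apply_moves", "data": {"deltas": [{"hand": 1, "delta_pos": [0, 0, 0], "dr": [0, 0, -0.08]}, {"hand": 1, "delta_pos": [0, 0, 0], "dr": [0, 0, -0.15]}, {"hand": 1, "delta_pos": [0, 0, 0], "dr": [0, 0, -0.15]}, {"hand": 1, "delta_pos": [0, 0, 0], "dr": [0, 0, -0.15]}, {"hand": 1, "delta_pos": [0, 0, 0], "dr": [0, 0, -0.15]}]}}

```text
clock: 11.05
tool_pos: [0.5066, 0.4252, 0.0385]
tcp_rot: [-0.001, 0.787, 0.617, 0.0]
force: [-2.9, 4.7, 0.2]
width: 0.0118
grip_force: 15.0
```

Run:
```python
from mv import *
st(); print(status.get_obs()["torque"])
```

```text
11.05 [0.5066 0.4252 0.0385] yaw 1.33 w 0.0118 gf 15.0 F [-2.9  4.7  0.2] q [-0.6   0.95 -0.32  1.56  0.41  0.7  -1.35]
[0.95385406 0.40476448 0.06795264]
```

Call:
{"op": "apply_moves", "data": {"deltas": [{"hand": 1, "delta_pos": [0, 0, 0], "dr": [0, 0, -0.02]}, {"hand": 1, "delta_pos": [0, 0, 0], "dr": [0, 0, -0.04]}, {"hand": 1, "delta_pos": [0, 0, 0], "dr": [0, 0, -0.04]}, {"hand": 1, "delta_pos": [0, 0, 0], "dr": [0, 0, -0.04]}]}}

```text
clock: 11.45
tool_pos: [0.5066, 0.4252, 0.0385]
tcp_rot: [-0.001, 0.774, 0.633, 0.0]
force: [-2.4, 3.9, -0.3]
width: 0.0116
grip_force: 15.0
```

Run:
```python
from mv import *
st(); print(status.get_obs()["torque"])
```

```text
11.45 [0.5066 0.4252 0.0385] yaw 1.37 w 0.0116 gf 15.0 F [-2.4  3.9 -0.3] q [-0.59  0.95 -0.33  1.56  0.42  0.7  -1.32]
[ 0.92664416  0.45585608 -0.02400113]
```

Call:
{"op": "apply_moves", "data": {"deltas": [{"hand": -0.1, "delta_pos": [0, 0, 0], "dr": [0, 0, 0]}, {"hand": -0.1, "delta_pos": [0, 0, 0], "dr": [0, 0, 0]}, {"hand": -0.1, "delta_pos": [0, 0, 0], "dr": [0, 0, 0]}, {"hand": -0.1, "delta_pos": [0, 0, -30], "dr": [0, 0, 0]}, {"hand": -0.1, "delta_pos": [0, 0, -80], "dr": [0, 0, 0]}, {"hand": -0.1, "delta_pos": [0, 0, -100], "dr": [0, 0, 0]}, {"hand": -0.1, "delta_pos": [0, 0, -100], "dr": [0, 0, 0]}, {"hand": -0.1, "delta_pos": [0, 0, -100], "dr": [0, 0, 0]}]}}

```text
clock: 12.25
tool_pos: [0.5077, 0.4227, 0.138]
tcp_rot: [0.001, 0.774, 0.633, -0.0]
force: [-0.3, 0.2, -0.3]
width: 0.0483
grip_force: 0.0
```

Run:
```python
from mv import *
f=grab_frame("wrist"); st()
g=cv2.cvtColor(f["pixels"],cv2.COLOR_RGB2GRAY); 
n,l,s,c=cv2.connectedComponentsWithStats((g>150).astype(np.uint8)*((f["pixels"].max(2).astype(int)-f["pixels"].min(2))<40).astype(np.uint8))
for i in range(1,n):
    if s[i,4]>25: 
        w=at(f,c[i][::-1],.06); w9=at(f,c[i][::-1],.09)
        if abs(w[0]-.507)<.08 and abs(w[1]-.424)<.08: 
            pts=np.argwhere(l==i); P=np.array([at(f,q,.09)[:2] for q in pts]); e,v=np.linalg.eigh(np.cov(P.T)); print(s[i],c[i],w,w9,np.arctan2(v[1,1],v[0,1])%np.pi)
```

```text
12.3 [0.5072 0.4223 0.137 ] yaw 1.37 w 0.0481 gf 0.0 F [-0.2 -0.8 -0.1] q [-0.57  0.83 -0.38  1.5   0.36  0.89 -1.27]
[247 125  16  16 210] [254.68095238 132.70952381] [0.51610247 0.47112264 0.06      ] [0.51702278 0.47444038 0.09      ] 1.5294401627582679
[296 162  28  18 328] [309.40243902 170.55792683] [0.55804713 0.42788574 0.06      ] [0.55417103 0.43614765 0.09      ] 0.07923018958433259
[251 171   9  26 219] [255.08219178 183.16438356] [0.50719938 0.4260224  0.06      ] [0.50913776 0.43449739 0.09      ] 1.3849992098504997
```

The dial stripe now points at 1.385 rad, matching the supply's +y (about 1.388), so it is off. Next I'll calibrate fingertip height by touching the bare mat softly at (.57,.12).

Run:
```python
from mv import *
plan((.57,.12,.13,1.37),(.57,.12,.13,0),(.57,.12,-.020,0))
f=grab_frame("top")
```

```text
d [-283.7  121.8    7. ] rz 0.0 len 309
  d [ 0.  0. -0.] rz 1.37 len 0
  d [  0.   0. 150.] rz -0.0 len 150
```

Call:
{"op": "apply_moves", "data": {"deltas": [{"hand": 1, "delta_pos": [-284, 122, 0], "dr": [0, 0, 0]}, {"hand": 1, "delta_pos": [-284, 122, 0], "dr": [0, 0, 0]}, {"hand": 1, "delta_pos": [-284, 122, 0], "dr": [0, 0, 0.15]}, {"hand": 1, "delta_pos": [-284, 122, 0], "dr": [0, 0, 0.3]}, {"hand": 1, "delta_pos": [-284, 122, 0], "dr": [0, 0, 0.45]}, {"hand": 1, "delta_pos": [-284, 122, 0], "dr": [0, 0, 0.6]}, {"hand": 1, "delta_pos": [-284, 122, 0], "dr": [0, 0, 0.75]}, {"hand": 1, "delta_pos": [-284, 122, 0], "dr": [0, 0, 0.75]}]}}

```text
clock: 13.15
tool_pos: [0.5703, 0.1171, 0.1369]
tcp_rot: [0.001, 0.953, 0.303, -0.002]
force: [0.7, 0.7, 0.8]
width: 0.0004
grip_force: 0.0
```

Call:
{"op": "apply_moves", "data": {"deltas": [{"hand": 1, "delta_pos": [0, 0, 50], "dr": [0, 0, 0.15]}, {"hand": 1, "delta_pos": [0, 0, 100], "dr": [0, 0, 0.3]}, {"hand": 1, "delta_pos": [0, 0, 130], "dr": [0, 0, 0.45]}, {"hand": 1, "delta_pos": [0, 0, 140], "dr": [0, 0, 0.6]}, {"hand": 1, "delta_pos": [0, 0, 145], "dr": [0, 0, 0.62]}, {"hand": 1, "delta_pos": [0, 0, 150], "dr": [0, 0, 0.62]}, {"hand": 1, "delta_pos": [0, 0, 155], "dr": [0, 0, 0.62]}, {"hand": 1, "delta_pos": [0, 0, 155], "dr": [0, 0, 0.62]}]}}

```text
clock: 13.95
tool_pos: [0.5706, 0.1216, -0.0167]
tcp_rot: [-0.0, 1.0, 0.002, -0.0]
force: [0.2, -0.5, -0.7]
width: 0.0004
grip_force: 0.0
```

Call:
{"op": "apply_moves", "data": {"deltas": [{"hand": 1, "delta_pos": [0, 0, 3], "dr": [0, 0, 0]}, {"hand": 1, "delta_pos": [0, 0, 6], "dr": [0, 0, 0]}, {"hand": 1, "delta_pos": [0, 0, 8], "dr": [0, 0, 0]}, {"hand": 1, "delta_pos": [0, 0, 10], "dr": [0, 0, 0]}, {"hand": 1, "delta_pos": [0, 0, 10], "dr": [0, 0, 0]}]}}

```text
clock: 14.45
tool_pos: [0.5705, 0.1211, -0.0269]
tcp_rot: [0.0, 1.0, 0.0, -0.0]
force: [0.8, 0.5, 0.4]
width: 0.0003
grip_force: 0.0
```

Run:
```python
from mv import *
st()
```

```text
14.45 [ 0.5705  0.1211 -0.0269] yaw 0.001 w 0.0003 gf 0.0 F [0.8 0.5 0.4] q [-0.28  0.98 -0.02  1.83  0.04  0.34 -1.9 ]
```

Call:
{"op": "apply_moves", "data": {"deltas": [{"hand": 1, "delta_pos": [0, 0, 3], "dr": [0, 0, 0]}, {"hand": 1, "delta_pos": [0, 0, 5], "dr": [0, 0, 0]}, {"hand": 1, "delta_pos": [0, 0, 5], "dr": [0, 0, 0]}]}}

```text
clock: 14.75
tool_pos: [0.5704, 0.1211, -0.032]
tcp_rot: [0.0, 1.0, 0.0, -0.0]
force: [0.5, 0.0, 0.3]
width: 0.0007
grip_force: 0.0
```

Call:
{"op": "apply_moves", "data": {"deltas": [{"hand": 1, "delta_pos": [0, 0, 2], "dr": [0, 0, 0]}, {"hand": 1, "delta_pos": [0, 0, 3], "dr": [0, 0, 0]}, {"hand": 1, "delta_pos": [0, 0, 3], "dr": [0, 0, 0]}]}}

```text
clock: 15.05
tool_pos: [0.5705, 0.1211, -0.0348]
tcp_rot: [0.0, 1.0, 0.0, -0.0]
force: [-0.5, 1.1, 0.5]
width: 0.0004
grip_force: 0.0
```

Call:
{"op": "apply_moves", "data": {"deltas": [{"hand": 1, "delta_pos": [0, 0, 2], "dr": [0, 0, 0]}, {"hand": 1, "delta_pos": [0, 0, 3], "dr": [0, 0, 0]}, {"hand": 1, "delta_pos": [0, 0, 3], "dr": [0, 0, 0]}]}}

```text
clock: 15.35
tool_pos: [0.5706, 0.1211, -0.0378]
tcp_rot: [0.0, 1.0, 0.0, -0.0]
force: [-0.8, -0.5, 0.9]
width: 0.0002
grip_force: 0.0
```

Call:
{"op": "apply_moves", "data": {"deltas": [{"hand": 1, "delta_pos": [0, 0, 2], "dr": [0, 0, 0]}, {"hand": 1, "delta_pos": [0, 0, 2], "dr": [0, 0, 0]}]}}

```text
clock: 15.55
tool_pos: [0.5708, 0.1212, -0.0379]
tcp_rot: [0.0, 1.0, 0.0, 0.0]
force: [-4.0, -0.3, 15.5]
width: 0.0005
grip_force: 7.6
```

Call:
{"op": "apply_moves", "data": {"deltas": [{"hand": 1, "delta_pos": [0, 0, 2], "dr": [0, 0, 0]}, {"hand": 1, "delta_pos": [0, 0, 2], "dr": [0, 0, 0]}]}}

```text
clock: 15.75
tool_pos: [0.5708, 0.1211, -0.038]
tcp_rot: [0.0, 1.0, 0.0, 0.0]
force: [-6.8, -0.4, 32.3]
width: 0.0005
grip_force: 15.9
```

Run:
```python
from mv import *
st()
```

```text
15.75 [ 0.5708  0.1211 -0.038 ] yaw 0.001 w 0.0005 gf 15.9 F [-6.8 -0.4 32.3] q [-0.28  0.99 -0.02  1.83  0.04  0.32 -1.9 ]
```

Contact at reported z −0.038, so fingertip height = reported z + 38 mm. Next I'll lift, hover over the leftmost camera and measure it with the wrist camera.

Run:
```python
from mv import *
plan((.5708,.1211,.10,0),(.4146,.2633,.10,0),(.4146,.2633,.10,1.89),start=(.5708,.1211,-.042,0))
```

```text
d [   0.    0. -142.] rz -0.0 len 142
  d [-156.2 -142.2   -0. ] rz -0.0 len 211
  d [ 0.  0. -0.] rz -1.89 len 0
```

Call:
{"op": "apply_moves", "data": {"deltas": [{"hand": 1, "delta_pos": [0, 0, -50], "dr": [0, 0, 0]}, {"hand": 1, "delta_pos": [0, 0, -100], "dr": [0, 0, 0]}, {"hand": -0.5, "delta_pos": [0, 0, -142], "dr": [0, 0, 0]}, {"hand": -0.5, "delta_pos": [-35, -32, -142], "dr": [0, 0, -0.14]}, {"hand": -0.5, "delta_pos": [-70, -64, -142], "dr": [0, 0, -0.28]}, {"hand": -0.5, "delta_pos": [-105, -96, -142], "dr": [0, 0, -0.42]}, {"hand": -0.5, "delta_pos": [-140, -128, -142], "dr": [0, 0, -0.56]}, {"hand": -0.5, "delta_pos": [-156, -142, -142], "dr": [0, 0, -0.7]}]}}

```text
clock: 16.55
tool_pos: [0.4106, 0.2666, 0.1006]
tcp_rot: [-0.001, 0.937, 0.349, -0.001]
force: [0.6, 0.4, 1.0]
width: 0.0462
grip_force: 0.0
```

Call:
{"op": "apply_moves", "data": {"deltas": [{"hand": -0.5, "delta_pos": [0, 0, 0], "dr": [0, 0, -0.14]}, {"hand": -0.5, "delta_pos": [0, 0, 0], "dr": [0, 0, -0.28]}, {"hand": -0.5, "delta_pos": [0, 0, 0], "dr": [0, 0, -0.42]}, {"hand": -0.5, "delta_pos": [0, 0, 0], "dr": [0, 0, -0.56]}, {"hand": -0.5, "delta_pos": [0, 0, 0], "dr": [0, 0, -0.7]}, {"hand": -0.5, "delta_pos": [0, 0, 0], "dr": [0, 0, -0.84]}, {"hand": -0.5, "delta_pos": [0, 0, 0], "dr": [0, 0, -0.98]}, {"hand": -0.5, "delta_pos": [0, 0, 0], "dr": [0, 0, -1.12]}]}}

```text
clock: 17.35
tool_pos: [0.4146, 0.2629, 0.1004]
tcp_rot: [0.0, 0.611, 0.791, 0.0]
force: [0.3, 0.1, 0.3]
width: 0.0658
grip_force: 0.0
```

Call:
{"op": "apply_moves", "data": {"deltas": [{"hand": -0.5, "delta_pos": [0, 0, 0], "dr": [0, 0, -0.07]}, {"hand": -0.5, "delta_pos": [0, 0, 0], "dr": [0, 0, -0.07]}, {"hand": -0.5, "delta_pos": [0, 0, 0], "dr": [0, 0, -0.07]}]}}

```text
clock: 17.65
tool_pos: [0.4146, 0.2629, 0.1003]
tcp_rot: [0.0, 0.586, 0.81, -0.0]
force: [0.3, -0.5, -0.8]
width: 0.0662
grip_force: 0.0
```

Run:
```python
from mv import *
f=grab_frame("wrist"); st(); save(f,"w2.png",None,1.2)
for n in("cam1","lens1"): print(n,[(np.round(d["pixel"],1),round(d["confidence"],2)) for d in models.find_in(f,n)])
print(proj(f,[[.4146,.2633,.05]]))
```

```text
17.7 [0.4146 0.263  0.1003] yaw 1.889 w 0.0661 gf 0.0 F [ 1.  -0.2 -0.6] q [-0.37  0.72 -0.46  2.05  0.63  0.52 -0.98]
cam1 [(array([186.6, 258.6]), 0.95), (array([285.6, 277.4]), 0.87), (array([268.9, 138.4]), 0.74), (array([346.5, 216. ]), 0.66), (array([ 61.2, 428.2]), 0.19)]
lens1 [(array([346.7, 212.3]), 0.81), (array([186.1, 262.3]), 0.78), (array([286.9, 274.2]), 0.72), (array([265.8, 136.8]), 0.48)]
[[195.2083489  256.51764804]]
```

View pics/w2.png

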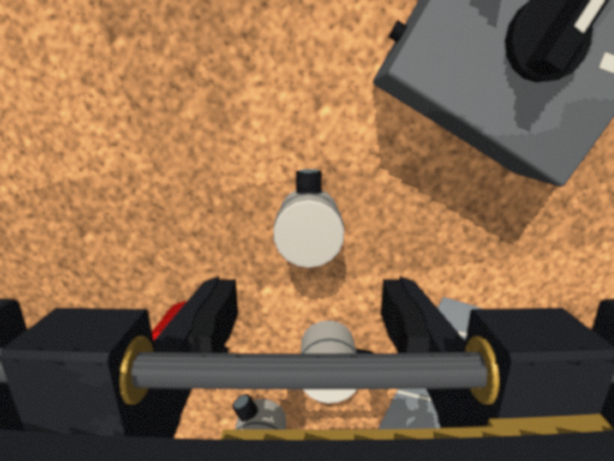

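The wrist view (1.2x) shows the target camera's top at (309,232), with its lens at (309,181) straight along tool x. It is white, not a look-alike. I'll measure and pick it.

```bash
cat >> mv.py <<'E'
def wmeas(guess,lensyaw=None,z=.05):
    """refine camera centre/lens angle from wrist frame; guess = world xy"""
    f=grab_frame("wrist"); im=f["pixels"]; q=proj(f,[[guess[0],guess[1],z]])[0]
    hsv=cv2.cvtColor(im,cv2.COLOR_RGB2HSV); v=hsv[...,2]
    r,c=int(q[0]),int(q[1]); p=im[r-6:r+7,c-6:c+7].reshape(-1,3).mean(0)
    print("colour",p.round())
    m=((hsv[...,1]<50)&(v>p.max()*.88)).astype(np.uint8)
    m=cv2.morphologyEx(m,cv2.MORPH_OPEN,np.ones((5,5),np.uint8))
    n,l,s,cc=cv2.connectedComponentsWithStats(m); i=l[r,c]
    (ex,ey),ax,an=cv2.minAreaRect(np.argwhere(l==i)[:,::-1].astype(np.float32))
    C=at(f,(cc[i][1],cc[i][0]),z)[:2]
    rr,qq=np.mgrid[0:384,0:512]; d=np.argwhere((v<50))
    P=np.array([at(f,x,.022)[:2] for x in d[(abs(d-[r,c]).max(1)<70)]]); 
    dd=np.hypot(*(P-C).T); L=P[(dd>.026)&(dd<.044)]
    if lensyaw is not None:
        a=np.arctan2(L[:,1]-C[1],L[:,0]-C[0]); L=L[abs((a-lensyaw+np.pi)%(2*np.pi)-np.pi)<.6]
    V=L.mean(0)-C if len(L) else np.zeros(2)
    print("centre",C.round(4),"area",s[i,4],"bbox",s[i,:4],"diam mm",[(np.linalg.norm(at(f,(cc[i][1],s[i,0]),z)-at(f,(cc[i][1],s[i,0]+s[i,2]),z))*1000).round(1)],"lens n",len(L),"r",np.hypot(*V).round(4),"yaw",np.arctan2(V[1],V[0]).round(3))
    return C,np.arctan2(V[1],V[0])
E
python3 - <<'E'
from mv import *
C,a=wmeas((.4146,.2633),1.89); plan((*C,-.004,a))
E
```

```text
colour [208. 200. 185.]
centre [0.4144 0.2646] area 2485 bbox [229 167  57  55] diam mm [np.float64(47.5)] lens n 246 r 0.0314 yaw 1.88
  d [  1.5   0.4 104.4] rz 0.01 len 104
```

Call:
{"op": "apply_moves", "data": {"deltas": [{"hand": -0.5, "delta_pos": [1.5, 0, 40], "dr": [0, 0, 0]}, {"hand": -0.5, "delta_pos": [1.5, 0, 80], "dr": [0, 0, 0]}, {"hand": -0.5, "delta_pos": [1.5, 0, 104], "dr": [0, 0, 0]}, {"hand": -0.5, "delta_pos": [1.5, 0, 104], "dr": [0, 0, 0]}, {"hand": 0.3, "delta_pos": [1.5, 0, 104], "dr": [0, 0, 0]}, {"hand": 0.3, "delta_pos": [1.5, 0, 104], "dr": [0, 0, 0]}, {"hand": 0.3, "delta_pos": [1.5, 0, 104], "dr": [0, 0, 0]}, {"hand": 0.3, "delta_pos": [1.5, 0, 104], "dr": [0, 0, 0]}], "grip_force": 20}}

```text
clock: 18.65
tool_pos: [0.4147, 0.265, -0.0024]
tcp_rot: [0.0, 0.586, 0.811, 0.001]
force: [-1.3, -0.7, 6.7]
width: 0.049
grip_force: 20.0
```

Run:
```python
from mv import *
st()
w=rigW(-.030,.2); print(w)
o=status.get_obs()["tool_pos"]
plan((*o[:2],.07,1.89),(*w,.07,1.89),(*w,.07,np.pi+.0164),(*w,-.004,np.pi+.0164))
```

```text
18.65 [ 0.4147  0.265  -0.0024] yaw 1.89 w 0.049 gf 20.0 F [-1.3 -0.7  6.7] q [-0.52  0.89 -0.23  2.1   0.82  0.24 -1.15]
[0.63182418 0.20118113]
  d [  0.    0.  -72.4] rz 0.0 len 72
  d [-128.7  186.2   -0. ] rz -0.0 len 226
  d [ 0.  0. -0.] rz -1.268 len 0
  d [-0.  0. 74.] rz -0.0 len 74
```

Gripped at 49 mm width. Lift and carry it to the first line.

Call:
{"op": "apply_moves", "data": {"deltas": [{"hand": 0.3, "delta_pos": [0, 0, -40], "dr": [0, 0, 0]}, {"hand": 0.3, "delta_pos": [0, 0, -75], "dr": [0, 0, 0]}, {"hand": 0.3, "delta_pos": [-25, 36, -75], "dr": [0, 0, -0.12]}, {"hand": 0.3, "delta_pos": [-50, 72, -75], "dr": [0, 0, -0.24]}, {"hand": 0.3, "delta_pos": [-75, 108, -75], "dr": [0, 0, -0.36]}, {"hand": 0.3, "delta_pos": [-100, 144, -75], "dr": [0, 0, -0.48]}, {"hand": 0.3, "delta_pos": [-125, 180, -75], "dr": [0, 0, -0.6]}, {"hand": 0.3, "delta_pos": [-129, 186, -75], "dr": [0, 0, -0.72]}]}}

```text
clock: 19.45
tool_pos: [0.6373, 0.1949, 0.071]
tcp_rot: [0.002, 0.265, 0.964, -0.001]
force: [-0.6, -0.2, -1.4]
width: 0.0495
grip_force: 20.0
```

Call:
{"op": "apply_moves", "data": {"deltas": [{"hand": 0.3, "delta_pos": [0, 0, 0], "dr": [0, 0, -0.12]}, {"hand": 0.3, "delta_pos": [0, 0, 0], "dr": [0, 0, -0.24]}, {"hand": 0.3, "delta_pos": [0, 0, 0], "dr": [0, 0, -0.36]}, {"hand": 0.3, "delta_pos": [0, 0, 0], "dr": [0, 0, -0.48]}, {"hand": 0.3, "delta_pos": [0, 0, 0], "dr": [0, 0, -0.548]}, {"hand": 0.3, "delta_pos": [0, 0, 0], "dr": [0, 0, -0.548]}, {"hand": 0.3, "delta_pos": [0, 0, 0], "dr": [0, 0, -0.548]}]}}

```text
clock: 20.15
tool_pos: [0.6311, 0.1999, 0.0714]
tcp_rot: [-0.0, -0.008, 1.0, -0.0]
force: [-0.4, -1.2, -1.4]
width: 0.0494
grip_force: 20.0
```

Run:
```python
from mv import *
st(); w=rigW(-.030,.2)
plan((*w,0.002,np.pi+.0164))
f=grab_frame("wrist"); save(f,"w3.png",None,1.2)
print(proj(f,[[*rigW(0,.2),0],[*rigW(-.11,.2),0],[*rigW(-.11,.12),0],[*rigW(0,.23),.014]]))
```

```text
20.15 [0.6311 0.1999 0.0714] yaw -3.127 w 0.0494 gf 20.0 F [-0.4 -1.2 -1.4] q [ 0.04  1.03 -0.86  1.52  0.88  1.01  0.51]
  d [-0.7  1.3 69.4] rz -6.285 len 69
[[219.03849343 258.60684658]
 [ 95.63849851 258.66493226]
 [ 96.27922105 162.2713851 ]
 [225.17259644 292.40762314]]
```

View pics/w3.png

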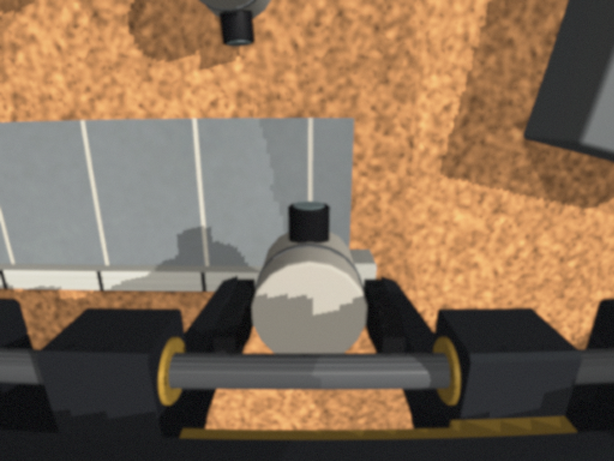

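The camera hangs with its lens over the first line (310,118), as predicted. Lower it, then nudge it back against the rail.

Call:
{"op": "apply_moves", "data": {"deltas": [{"hand": 0.3, "delta_pos": [-1, 1.5, 40], "dr": [0, 0, 0]}, {"hand": 0.3, "delta_pos": [-1, 1.5, 65], "dr": [0, 0, 0]}, {"hand": 0.3, "delta_pos": [-1, 1.5, 73], "dr": [0, 0, 0]}, {"hand": 0.3, "delta_pos": [-1, 1.5, 73], "dr": [0, 0, 0]}]}}

```text
clock: 20.6
tool_pos: [0.6318, 0.2016, -0.0016]
tcp_rot: [-0.0, -0.008, 1.0, -0.001]
force: [0.2, 1.0, -1.3]
width: 0.0498
grip_force: 20.0
```

Call:
{"op": "apply_moves", "data": {"deltas": [{"hand": 0.3, "delta_pos": [-2, 0, 0.5], "dr": [0, 0, 0]}, {"hand": 0.3, "delta_pos": [-4, 0, 0.5], "dr": [0, 0, 0]}, {"hand": 0.3, "delta_pos": [-5, 0, 0.5], "dr": [0, 0, 0]}, {"hand": 0.3, "delta_pos": [-5, 0, 0.5], "dr": [0, 0, 0]}]}}

```text
clock: 21.0
tool_pos: [0.6367, 0.2024, -0.0019]
tcp_rot: [-0.0, -0.009, 1.0, 0.0]
force: [-2.5, 0.4, 0.8]
width: 0.0491
grip_force: 20.0
```

Run:
```python
from mv import *
st()
```

```text
21.0 [ 0.6367  0.2024 -0.0019] yaw -3.124 w 0.0491 gf 20.0 F [-2.5  0.4  0.8] q [ 0.01  1.13 -0.8   1.52  0.96  0.92  0.47]
```

Call:
{"op": "apply_moves", "data": {"deltas": [{"hand": 0.3, "delta_pos": [-1, 1, 0], "dr": [0, 0, 0]}, {"hand": 0.3, "delta_pos": [-2, 1, 0], "dr": [0, 0, 0]}, {"hand": 0.3, "delta_pos": [-2, 1, 0], "dr": [0, 0, 0]}]}}

```text
clock: 21.3
tool_pos: [0.6372, 0.2028, -0.0023]
tcp_rot: [-0.002, -0.009, 1.0, -0.001]
force: [-6.4, -2.7, 3.0]
width: 0.0496
grip_force: 20.0
```

Run:
```python
from mv import *
st()
```

```text
21.3 [ 0.6372  0.2028 -0.0023] yaw -3.124 w 0.0496 gf 20.0 F [-6.4 -2.7  3. ] q [ 0.01  1.13 -0.81  1.52  0.95  0.93  0.48]
```

Rail contact felt. Release, lift and check from above.

Call:
{"op": "apply_moves", "data": {"deltas": [{"hand": 0.3, "delta_pos": [1.5, -1, 0], "dr": [0, 0, 0]}, {"hand": -0.3, "delta_pos": [1.5, -1, 0], "dr": [0, 0, 0]}, {"hand": -0.3, "delta_pos": [1.5, -1, 0], "dr": [0, 0, 0]}, {"hand": -0.3, "delta_pos": [1.5, -1, 0], "dr": [0, 0, 0]}, {"hand": -0.3, "delta_pos": [1.5, -1, -30], "dr": [0, 0, 0]}, {"hand": -0.3, "delta_pos": [1.5, -1, -70], "dr": [0, 0, 0]}, {"hand": -0.3, "delta_pos": [1.5, -1, -100], "dr": [0, 0, 0]}, {"hand": -0.3, "delta_pos": [1.5, -1, -100], "dr": [0, 0, 0]}]}}

```text
clock: 22.1
tool_pos: [0.6408, 0.2045, 0.1031]
tcp_rot: [0.004, -0.008, 1.0, 0.002]
force: [0.3, 1.1, 0.0]
width: 0.0572
grip_force: 0.0
```

```bash
cat >> mv.py <<'E'
def check(y):
    C,a=wmeas(rigW(-.025,y),np.pi+RIG[2]); d=C-RIG[:2]; c,s=np.cos(RIG[2]),np.sin(RIG[2])
    print("RIG x,y",(c*d[0]+s*d[1]).round(4),(-s*d[0]+c*d[1]).round(4),"lens err",((a-np.pi-RIG[2]+np.pi)%(2*np.pi)-np.pi).round(3))
E
python3 - <<'E'
from mv import *
st(); check(.2)
y=status.get_obs()["tool_pos"]
plan((*y[:2],.10,3.158),(.4694,.1525,.10,3.158),(.4694,.1525,.1,.03))
E
```

```text
22.1 [0.6408 0.2045 0.1031] yaw -3.125 w 0.0572 gf 0.0 F [0.3 1.1 0. ] q [ 0.04  1.   -0.88  1.48  0.84  1.06  0.55]
colour [204. 197. 181.]
centre [0.6377 0.2031] area 2483 bbox [228 163  56  56] diam mm [np.float64(47.0)] lens n 289 r 0.032 yaw -3.099
RIG x,y -0.0241 0.2018 lens err 0.026
  d [-0.   0.   0.5] rz -6.283 len 0
  d [170.9 -47.8  -0. ] rz -0.0 len 178
  d [-0.  0. -0.] rz 3.128 len 0
```

First camera is in place (rig y 0.2018, lens error 0.03). Next is the camera at (.469,.153).

Call:
{"op": "apply_moves", "data": {"deltas": [{"hand": -0.5, "delta_pos": [30, -8, 0], "dr": [0, 0, 0.14]}, {"hand": -0.5, "delta_pos": [60, -16, 0], "dr": [0, 0, 0.28]}, {"hand": -0.5, "delta_pos": [100, -28, 0], "dr": [0, 0, 0.42]}, {"hand": -0.5, "delta_pos": [140, -40, 0], "dr": [0, 0, 0.56]}, {"hand": -0.5, "delta_pos": [171, -48, 0], "dr": [0, 0, 0.7]}, {"hand": -0.5, "delta_pos": [171, -48, 0], "dr": [0, 0, 0.84]}, {"hand": -0.5, "delta_pos": [171, -48, 0], "dr": [0, 0, 0.98]}, {"hand": -0.5, "delta_pos": [171, -48, 0], "dr": [0, 0, 1.12]}]}}

```text
clock: 22.95
tool_pos: [0.467, 0.1506, 0.0971]
tcp_rot: [-0.0, 0.526, 0.85, -0.001]
force: [-0.0, -0.8, 0.4]
width: 0.066
grip_force: 0.0
```

Call:
{"op": "apply_moves", "data": {"deltas": [{"hand": -0.5, "delta_pos": [0, 0, 0], "dr": [0, 0, 0.14]}, {"hand": -0.5, "delta_pos": [0, 0, 0], "dr": [0, 0, 0.28]}, {"hand": -0.5, "delta_pos": [0, 0, 0], "dr": [0, 0, 0.42]}, {"hand": -0.5, "delta_pos": [0, 0, 0], "dr": [0, 0, 0.56]}, {"hand": -0.5, "delta_pos": [0, 0, 0], "dr": [0, 0, 0.7]}, {"hand": -0.5, "delta_pos": [0, 0, 0], "dr": [0, 0, 0.84]}, {"hand": -0.5, "delta_pos": [0, 0, 0], "dr": [0, 0, 0.98]}, {"hand": -0.5, "delta_pos": [0, 0, 0], "dr": [0, 0, 1.12]}]}}

```text
clock: 23.75
tool_pos: [0.4672, 0.1507, 0.097]
tcp_rot: [0.0, 0.898, 0.441, -0.001]
force: [-0.2, -0.3, 0.1]
width: 0.0661
grip_force: 0.0
```

Call:
{"op": "apply_moves", "data": {"deltas": [{"hand": -0.5, "delta_pos": [0, 0, 0], "dr": [0, 0, 0.14]}, {"hand": -0.5, "delta_pos": [0, 0, 0], "dr": [0, 0, 0.28]}, {"hand": -0.5, "delta_pos": [0, 0, 0], "dr": [0, 0, 0.42]}, {"hand": -0.5, "delta_pos": [0, 0, 0], "dr": [0, 0, 0.56]}, {"hand": -0.5, "delta_pos": [0, 0, 0], "dr": [0, 0, 0.7]}, {"hand": -0.5, "delta_pos": [0, 0, 0], "dr": [0, 0, 0.84]}, {"hand": -0.5, "delta_pos": [0, 0, 0], "dr": [0, 0, 0.89]}, {"hand": -0.5, "delta_pos": [0, 0, 0], "dr": [0, 0, 0.89]}]}}

```text
clock: 24.55
tool_pos: [0.4672, 0.1509, 0.0973]
tcp_rot: [0.001, 1.0, 0.015, -0.0]
force: [0.2, -0.1, 0.5]
width: 0.0664
grip_force: 0.0
```

Run:
```python
from mv import *
st(); C,a=wmeas((.4694,.1525),.03); plan((*C,-.002,a))
f=grab_frame("top"); print([(c.round(),a,p.round(3)) for c,a,p,d in __import__("meas").cams(f)])
```

```text
24.55 [0.4672 0.1509 0.0973] yaw 0.03 w 0.0664 gf 0.0 F [ 0.2 -0.1  0.5] q [-0.38  0.69 -0.04  2.06  0.08  0.39 -2.02]
colour [231. 226. 213.]
centre [0.4707 0.1517] area 2512 bbox [228 167  58  55] diam mm [np.float64(47.7)] lens n 290 r 0.032 yaw 0.071
  d [ 3.4 -0.6 99.4] rz -0.04 len 99
[(array([123., 275.]), np.int32(61), array([ 0.759, -0.049,  0.05 ])), (array([181., 325.]), np.int32(306), array([ 0.585, -0.197,  0.05 ])), (array([219., 275.]), np.int32(236), array([ 0.469, -0.051,  0.05 ])), (array([224., 311.]), np.int32(243), array([ 0.457, -0.158,  0.05 ])), (array([230., 242.]), np.int32(235), array([0.436, 0.045, 0.05 ])), (array([238., 343.]), np.int32(249), array([ 0.416, -0.253,  0.05 ]))]
```

Call:
{"op": "apply_moves", "data": {"deltas": [{"hand": -0.5, "delta_pos": [3.5, -0.5, 40], "dr": [0, 0, -0.04]}, {"hand": -0.5, "delta_pos": [3.5, -0.5, 80], "dr": [0, 0, -0.04]}, {"hand": -0.5, "delta_pos": [3.5, -0.5, 99], "dr": [0, 0, -0.04]}, {"hand": -0.5, "delta_pos": [3.5, -0.5, 99], "dr": [0, 0, -0.04]}, {"hand": 0.3, "delta_pos": [3.5, -0.5, 99], "dr": [0, 0, -0.04]}, {"hand": 0.3, "delta_pos": [3.5, -0.5, 99], "dr": [0, 0, -0.04]}, {"hand": 0.3, "delta_pos": [3.5, -0.5, 99], "dr": [0, 0, -0.04]}, {"hand": 0.3, "delta_pos": [3.5, -0.5, 99], "dr": [0, 0, -0.04]}], "grip_force": 20}}

```text
clock: 25.45
tool_pos: [0.4719, 0.152, 0.0]
tcp_rot: [-0.0, 0.999, 0.034, 0.001]
force: [0.3, -0.1, 5.3]
width: 0.0493
grip_force: 20.0
```

Call:
{"op": "apply_moves", "data": {"deltas": [{"hand": 0.3, "delta_pos": [0, 0, -40], "dr": [0, 0, 0]}, {"hand": 0.3, "delta_pos": [0, 0, -75], "dr": [0, 0, 0]}, {"hand": 0.3, "delta_pos": [30, 8, -75], "dr": [0, 0, -0.13]}, {"hand": 0.3, "delta_pos": [60, 16, -75], "dr": [0, 0, -0.26]}, {"hand": 0.3, "delta_pos": [90, 24, -75], "dr": [0, 0, -0.39]}, {"hand": 0.3, "delta_pos": [120, 32, -75], "dr": [0, 0, -0.52]}, {"hand": 0.3, "delta_pos": [150, 40, -75], "dr": [0, 0, -0.65]}, {"hand": 0.3, "delta_pos": [160, 42, -75], "dr": [0, 0, -0.78]}]}}

```text
clock: 26.25
tool_pos: [0.637, 0.1186, 0.0742]
tcp_rot: [0.001, 0.911, 0.413, 0.001]
force: [-0.3, -0.5, -1.7]
width: 0.049
grip_force: 20.0
```

Call:
{"op": "apply_moves", "data": {"deltas": [{"hand": 0.3, "delta_pos": [0, 0, 0], "dr": [0, 0, -0.14]}, {"hand": 0.3, "delta_pos": [0, 0, 0], "dr": [0, 0, -0.28]}, {"hand": 0.3, "delta_pos": [0, 0, 0], "dr": [0, 0, -0.42]}, {"hand": 0.3, "delta_pos": [0, 0, 0], "dr": [0, 0, -0.56]}, {"hand": 0.3, "delta_pos": [0, 0, 0], "dr": [0, 0, -0.7]}, {"hand": 0.3, "delta_pos": [0, 0, 0], "dr": [0, 0, -0.84]}, {"hand": 0.3, "delta_pos": [0, 0, 0], "dr": [0, 0, -0.98]}, {"hand": 0.3, "delta_pos": [0, 0, 0], "dr": [0, 0, -1.12]}]}}

```text
clock: 27.05
tool_pos: [0.6332, 0.1202, 0.0739]
tcp_rot: [0.0, 0.551, 0.835, -0.001]
force: [-0.3, 0.1, -1.3]
width: 0.0493
grip_force: 20.0
```

Call:
{"op": "apply_moves", "data": {"deltas": [{"hand": 0.3, "delta_pos": [0, 0, 0], "dr": [0, 0, -0.14]}, {"hand": 0.3, "delta_pos": [0, 0, 0], "dr": [0, 0, -0.28]}, {"hand": 0.3, "delta_pos": [0, 0, 0], "dr": [0, 0, -0.42]}, {"hand": 0.3, "delta_pos": [0, 0, 0], "dr": [0, 0, -0.56]}, {"hand": 0.3, "delta_pos": [0, 0, 0], "dr": [0, 0, -0.7]}, {"hand": 0.3, "delta_pos": [0, 0, 0], "dr": [0, 0, -0.84]}, {"hand": 0.3, "delta_pos": [0, 0, 0], "dr": [0, 0, -0.98]}, {"hand": 0.3, "delta_pos": [0, 0, 0], "dr": [0, 0, -1.12]}]}}

```text
clock: 27.85
tool_pos: [0.6333, 0.1201, 0.0738]
tcp_rot: [-0.0, 0.024, 1.0, -0.001]
force: [-0.0, 0.6, -0.6]
width: 0.0494
grip_force: 20.0
```

Call:
{"op": "apply_moves", "data": {"deltas": [{"hand": 0.3, "delta_pos": [0, 0, 0], "dr": [0, 0, -0.07]}, {"hand": 0.3, "delta_pos": [0, 0, 0], "dr": [0, 0, -0.07]}, {"hand": 0.3, "delta_pos": [0, 0, 0], "dr": [0, 0, -0.07]}]}}

```text
clock: 28.15
tool_pos: [0.6334, 0.1204, 0.0738]
tcp_rot: [-0.0, -0.008, 1.0, -0.0]
force: [-0.1, -1.1, -1.2]
width: 0.0491
grip_force: 20.0
```

```bash
cat >> mv.py <<'E'
def held(y):
    st(); o=status.get_obs(); yw=yaw(o["tcp_rot"]); z=o["tool_pos"][2]
    # lens angle of the held camera
    f=grab_frame("wrist"); C=o["tool_pos"][:2]; v=f["pixels"].max(2)
    d=np.argwhere(v<50); d=d[(abs(d-proj(f,[[*C,z+.05]])[0]).max(1)<110)]
    P=np.array([at(f,x,z+.024)[:2] for x in d]); w=P-C; r=np.hypot(*w.T); a=np.arctan2(w[:,1],w[:,0])-yw; a=(a+np.pi)%(2*np.pi)-np.pi
    k=(r>.028)&(r<.046)&(abs(a)<.6); print("held lens rel tool",len(a[k]),a[k].mean().round(3))
    w=rigW(-.030,y); ty=yw+((np.pi+RIG[2]-yw+np.pi)%(2*np.pi)-np.pi); plan((*w,-.0015,ty))
E
python3 - <<'E'
from mv import *
held(.12)
E
```

```text
28.15 [0.6334 0.1204 0.0738] yaw -3.126 w 0.0491 gf 20.0 F [-0.1 -1.1 -1.2] q [ 0.18  1.02 -0.89  1.58  0.91  1.    0.59]
held lens rel tool 481 0.022
  d [ 0.3  0.7 75.4] rz -0.001 len 75
```

Call:
{"op": "apply_moves", "data": {"deltas": [{"hand": 0.3, "delta_pos": [0, 0.5, 40], "dr": [0, 0, 0]}, {"hand": 0.3, "delta_pos": [0, 0.5, 65], "dr": [0, 0, 0]}, {"hand": 0.3, "delta_pos": [0, 0.5, 75], "dr": [0, 0, 0]}, {"hand": 0.3, "delta_pos": [0, 0.5, 75], "dr": [0, 0, 0]}, {"hand": 0.3, "delta_pos": [-2, 0.5, 75], "dr": [0, 0, 0]}, {"hand": 0.3, "delta_pos": [-4, 0.5, 75], "dr": [0, 0, 0]}, {"hand": 0.3, "delta_pos": [-6, 0.5, 75], "dr": [0, 0, 0]}, {"hand": 0.3, "delta_pos": [-7, 0.5, 75], "dr": [0, 0, 0]}]}}

```text
clock: 29.0
tool_pos: [0.6382, 0.1218, -0.0009]
tcp_rot: [-0.002, -0.009, 1.0, -0.0]
force: [-7.3, -0.4, 3.1]
width: 0.0494
grip_force: 20.0
```

Call:
{"op": "apply_moves", "data": {"deltas": [{"hand": 0.3, "delta_pos": [0, 0, 0], "dr": [0, 0, 0]}, {"hand": 0.3, "delta_pos": [0, 0, 0], "dr": [0, 0, 0]}]}}

```text
clock: 29.2
tool_pos: [0.6381, 0.1218, -0.001]
tcp_rot: [-0.002, -0.009, 1.0, -0.0]
force: [-6.6, -0.2, 2.9]
width: 0.0497
grip_force: 20.0
```

Call:
{"op": "apply_moves", "data": {"deltas": [{"hand": 0.3, "delta_pos": [1.5, 0, 0], "dr": [0, 0, 0]}, {"hand": -0.3, "delta_pos": [1.5, 0, 0], "dr": [0, 0, 0]}, {"hand": -0.3, "delta_pos": [1.5, 0, 0], "dr": [0, 0, 0]}, {"hand": -0.3, "delta_pos": [1.5, 0, 0], "dr": [0, 0, 0]}, {"hand": -0.3, "delta_pos": [1.5, 0, -30], "dr": [0, 0, 0]}, {"hand": -0.3, "delta_pos": [1.5, 0, -70], "dr": [0, 0, 0]}, {"hand": -0.3, "delta_pos": [1.5, 0, -100], "dr": [0, 0, 0]}, {"hand": -0.3, "delta_pos": [1.5, 0, -100], "dr": [0, 0, 0]}]}}

```text
clock: 30.0
tool_pos: [0.6422, 0.1235, 0.1039]
tcp_rot: [0.004, -0.008, 1.0, 0.002]
force: [0.1, 0.5, -0.7]
width: 0.0571
grip_force: 0.0
```

Run:
```python
from mv import *
st(); check(.12)
p=status.get_obs()["tool_pos"]
plan((.4358,.0449,.10,2.29),start=(*p,3.158))
```

```text
30.0 [0.6422 0.1235 0.1039] yaw -3.125 w 0.0571 gf 0.0 F [ 0.1  0.5 -0.7] q [ 0.18  0.99 -0.91  1.54  0.87  1.04  0.62]
colour [225. 221. 204.]
centre [0.6388 0.1219] area 2456 bbox [228 162  55  56] diam mm [np.float64(46.3)] lens n 289 r 0.032 yaw -3.107
RIG x,y -0.0243 0.1206 lens err 0.019
  d [206.3 -74.    1.3] rz 0.868 len 219
```

Call:
{"op": "apply_moves", "data": {"deltas": [{"hand": -0.5, "delta_pos": [30, -11, 0], "dr": [0, 0, 0.14]}, {"hand": -0.5, "delta_pos": [70, -25, 0], "dr": [0, 0, 0.28]}, {"hand": -0.5, "delta_pos": [110, -39, 0], "dr": [0, 0, 0.42]}, {"hand": -0.5, "delta_pos": [150, -54, 0], "dr": [0, 0, 0.56]}, {"hand": -0.5, "delta_pos": [190, -68, 0], "dr": [0, 0, 0.7]}, {"hand": -0.5, "delta_pos": [205, -74, 0], "dr": [0, 0, 0.84]}, {"hand": -0.5, "delta_pos": [205, -74, 0], "dr": [0, 0, 0.87]}, {"hand": -0.5, "delta_pos": [205, -74, 0], "dr": [0, 0, 0.87]}]}}

```text
clock: 30.85
tool_pos: [0.4364, 0.0444, 0.0986]
tcp_rot: [0.0, 0.413, 0.911, 0.0]
force: [-0.1, -0.2, 0.6]
width: 0.0654
grip_force: 0.0
```

Run:
```python
from mv import *
st(); C,a=wmeas((.4358,.0449),2.29); st(); C,a=wmeas((.4358,.0449),2.29)
w=rigW(-.030,.04); plan((*C,0,a),(*w,.075,a),(*w,.075,np.pi+.0164))
```

```text
30.85 [0.4364 0.0444 0.0986] yaw 2.291 w 0.0654 gf 0.0 F [-0.1 -0.2  0.6] q [ 0.2   0.72 -0.65  2.19  0.91  0.52 -0.44]
colour [218. 210. 193.]
centre [0.4354 0.0457] area 2507 bbox [228 167  58  55] diam mm [np.float64(48.0)] lens n 268 r 0.0317 yaw 2.316
30.9 [0.4371 0.0448 0.0986] yaw 2.291 w 0.0662 gf 0.0 F [ 0.2  0.  -0.4] q [ 0.2   0.72 -0.65  2.19  0.91  0.53 -0.44]
colour [218. 210. 193.]
centre [0.4354 0.0457] area 2509 bbox [227 167  58  55] diam mm [np.float64(48.0)] lens n 263 r 0.0318 yaw 2.312
  d [ 1.6 -0.8 98.6] rz -0.022 len 99
  d [-137.8  143.7  -75. ] rz -0.0 len 213
  d [ 0.  0. -0.] rz -0.846 len 0
```

Call:
{"op": "apply_moves", "data": {"deltas": [{"hand": -0.5, "delta_pos": [1.5, -1, 40], "dr": [0, 0, -0.02]}, {"hand": -0.5, "delta_pos": [1.5, -1, 80], "dr": [0, 0, -0.02]}, {"hand": -0.5, "delta_pos": [1.5, -1, 99], "dr": [0, 0, -0.02]}, {"hand": -0.5, "delta_pos": [1.5, -1, 99], "dr": [0, 0, -0.02]}, {"hand": 0.3, "delta_pos": [1.5, -1, 99], "dr": [0, 0, -0.02]}, {"hand": 0.3, "delta_pos": [1.5, -1, 99], "dr": [0, 0, -0.02]}, {"hand": 0.3, "delta_pos": [1.5, -1, 99], "dr": [0, 0, -0.02]}, {"hand": 0.3, "delta_pos": [1.5, -1, 99], "dr": [0, 0, -0.02]}], "grip_force": 20}}

```text
clock: 31.75
tool_pos: [0.4344, 0.0445, 0.0006]
tcp_rot: [0.001, 0.405, 0.914, 0.001]
force: [0.5, 0.8, 3.2]
width: 0.0491
grip_force: 20.0
```

Call:
{"op": "apply_moves", "data": {"deltas": [{"hand": 0.3, "delta_pos": [0, 0, -40], "dr": [0, 0, 0]}, {"hand": 0.3, "delta_pos": [0, 0, -75], "dr": [0, 0, 0]}, {"hand": 0.3, "delta_pos": [-28, 29, -75], "dr": [0, 0, -0.13]}, {"hand": 0.3, "delta_pos": [-56, 58, -75], "dr": [0, 0, -0.26]}, {"hand": 0.3, "delta_pos": [-84, 87, -75], "dr": [0, 0, -0.39]}, {"hand": 0.3, "delta_pos": [-112, 116, -75], "dr": [0, 0, -0.52]}, {"hand": 0.3, "delta_pos": [-138, 144, -75], "dr": [0, 0, -0.65]}, {"hand": 0.3, "delta_pos": [-138, 144, -75], "dr": [0, 0, -0.78]}]}}

```text
clock: 32.55
tool_pos: [0.638, 0.038, 0.0752]
tcp_rot: [0.002, 0.027, 1.0, 0.001]
force: [-1.2, -0.8, -1.3]
width: 0.049
grip_force: 20.0
```

Call:
{"op": "apply_moves", "data": {"deltas": [{"hand": 0.3, "delta_pos": [0, 0, 0], "dr": [0, 0, -0.06]}, {"hand": 0.3, "delta_pos": [0, 0, 0], "dr": [0, 0, -0.06]}, {"hand": 0.3, "delta_pos": [0, 0, 0], "dr": [0, 0, -0.06]}]}}

```text
clock: 32.85
tool_pos: [0.6325, 0.0388, 0.0749]
tcp_rot: [-0.0, -0.003, 1.0, -0.0]
force: [-0.7, -0.2, -1.4]
width: 0.0495
grip_force: 20.0
```

Run:
```python
from mv import *
held(.04)
```

```text
32.85 [0.6325 0.0388 0.0749] yaw -3.136 w 0.0495 gf 20.0 F [-0.7 -0.2 -1.4] q [ 0.3   1.   -0.86  1.62  0.89  0.96  0.7 ]
held lens rel tool 581 0.003
  d [-1.9  2.3 76.5] rz -0.01 len 77
```

Call:
{"op": "apply_moves", "data": {"deltas": [{"hand": 0.3, "delta_pos": [-1, 2, 40], "dr": [0, 0, -0.01]}, {"hand": 0.3, "delta_pos": [-1, 2, 65], "dr": [0, 0, -0.01]}, {"hand": 0.3, "delta_pos": [-1, 2, 75], "dr": [0, 0, -0.01]}, {"hand": 0.3, "delta_pos": [-1, 2, 75.5], "dr": [0, 0, -0.01]}, {"hand": 0.3, "delta_pos": [-3, 2, 75.5], "dr": [0, 0, -0.01]}, {"hand": 0.3, "delta_pos": [-5, 2, 75.5], "dr": [0, 0, -0.01]}, {"hand": 0.3, "delta_pos": [-7, 2, 75.5], "dr": [0, 0, -0.01]}, {"hand": 0.3, "delta_pos": [-9, 2, 75.5], "dr": [0, 0, -0.01]}]}}

```text
clock: 33.7
tool_pos: [0.6409, 0.0413, -0.0004]
tcp_rot: [-0.001, -0.009, 1.0, -0.0]
force: [-6.2, -0.2, 3.0]
width: 0.0496
grip_force: 20.0
```

Call:
{"op": "apply_moves", "data": {"deltas": [{"hand": 0.3, "delta_pos": [0, 0, 0], "dr": [0, 0, 0]}, {"hand": 0.3, "delta_pos": [0, 0, 0], "dr": [0, 0, 0]}]}}

```text
clock: 33.9
tool_pos: [0.6407, 0.0413, -0.0007]
tcp_rot: [-0.001, -0.009, 1.0, -0.0]
force: [-5.3, -0.2, 3.2]
width: 0.0493
grip_force: 20.0
```

Call:
{"op": "apply_moves", "data": {"deltas": [{"hand": 0.3, "delta_pos": [1.5, 0, 0], "dr": [0, 0, 0]}, {"hand": -0.3, "delta_pos": [1.5, 0, 0], "dr": [0, 0, 0]}, {"hand": -0.3, "delta_pos": [1.5, 0, 0], "dr": [0, 0, 0]}, {"hand": -0.3, "delta_pos": [1.5, 0, 0], "dr": [0, 0, 0]}, {"hand": -0.3, "delta_pos": [1.5, 0, -30], "dr": [0, 0, 0]}, {"hand": -0.3, "delta_pos": [1.5, 0, -70], "dr": [0, 0, 0]}, {"hand": -0.3, "delta_pos": [1.5, 0, -100], "dr": [0, 0, 0]}, {"hand": -0.3, "delta_pos": [1.5, 0, -100], "dr": [0, 0, 0]}]}}

```text
clock: 34.7
tool_pos: [0.6439, 0.043, 0.1043]
tcp_rot: [0.004, -0.008, 1.0, 0.001]
force: [-0.0, 1.1, -1.0]
width: 0.0573
grip_force: 0.0
```

Run:
```python
from mv import *
st(); check(.04)
p=status.get_obs()["tool_pos"]
plan((.4693,-.051,.10,.225),start=(*p,3.158))
```

```text
34.7 [0.6439 0.043  0.1043] yaw -3.125 w 0.0573 gf 0.0 F [-0.   1.1 -1. ] q [ 0.3   0.97 -0.89  1.57  0.85  1.01  0.75]
colour [229. 224. 209.]
centre [0.6398 0.0418] area 2506 bbox [228 161  56  56] diam mm [np.float64(47.2)] lens n 275 r 0.0319 yaw -3.106
RIG x,y -0.0246 0.0405 lens err 0.019
  d [174.6 -90.1   1.7] rz 2.933 len 196
```

Next: camera at (.469,−.051).

Call:
{"op": "apply_moves", "data": {"deltas": [{"hand": -0.5, "delta_pos": [30, -15, 0], "dr": [0, 0, 0.14]}, {"hand": -0.5, "delta_pos": [60, -31, 0], "dr": [0, 0, 0.28]}, {"hand": -0.5, "delta_pos": [100, -52, 0], "dr": [0, 0, 0.42]}, {"hand": -0.5, "delta_pos": [140, -72, 0], "dr": [0, 0, 0.56]}, {"hand": -0.5, "delta_pos": [173, -90, 0], "dr": [0, 0, 0.7]}, {"hand": -0.5, "delta_pos": [173, -90, 0], "dr": [0, 0, 0.84]}, {"hand": -0.5, "delta_pos": [173, -90, 0], "dr": [0, 0, 0.98]}, {"hand": -0.5, "delta_pos": [173, -90, 0], "dr": [0, 0, 1.12]}]}}

```text
clock: 35.55
tool_pos: [0.4683, -0.0522, 0.0986]
tcp_rot: [-0.001, 0.527, 0.85, -0.0]
force: [-0.7, -0.2, -0.7]
width: 0.0664
grip_force: 0.0
```

Call:
{"op": "apply_moves", "data": {"deltas": [{"hand": -0.5, "delta_pos": [0, 0, 0], "dr": [0, 0, 0.14]}, {"hand": -0.5, "delta_pos": [0, 0, 0], "dr": [0, 0, 0.28]}, {"hand": -0.5, "delta_pos": [0, 0, 0], "dr": [0, 0, 0.42]}, {"hand": -0.5, "delta_pos": [0, 0, 0], "dr": [0, 0, 0.56]}, {"hand": -0.5, "delta_pos": [0, 0, 0], "dr": [0, 0, 0.7]}, {"hand": -0.5, "delta_pos": [0, 0, 0], "dr": [0, 0, 0.84]}, {"hand": -0.5, "delta_pos": [0, 0, 0], "dr": [0, 0, 0.98]}, {"hand": -0.5, "delta_pos": [0, 0, 0], "dr": [0, 0, 1.12]}]}}

```text
clock: 36.35
tool_pos: [0.4685, -0.0519, 0.0985]
tcp_rot: [-0.0, 0.898, 0.441, -0.001]
force: [-0.2, 0.2, -0.8]
width: 0.0662
grip_force: 0.0
```

Call:
{"op": "apply_moves", "data": {"deltas": [{"hand": -0.5, "delta_pos": [0, 0, 0], "dr": [0, 0, 0.14]}, {"hand": -0.5, "delta_pos": [0, 0, 0], "dr": [0, 0, 0.28]}, {"hand": -0.5, "delta_pos": [0, 0, 0], "dr": [0, 0, 0.42]}, {"hand": -0.5, "delta_pos": [0, 0, 0], "dr": [0, 0, 0.56]}, {"hand": -0.5, "delta_pos": [0, 0, 0], "dr": [0, 0, 0.69]}, {"hand": -0.5, "delta_pos": [0, 0, 0], "dr": [0, 0, 0.69]}, {"hand": -0.5, "delta_pos": [0, 0, 0], "dr": [0, 0, 0.69]}]}}

```text
clock: 37.05
tool_pos: [0.4686, -0.0518, 0.0988]
tcp_rot: [0.0, 0.993, 0.116, -0.001]
force: [0.1, -0.0, 0.2]
width: 0.0661
grip_force: 0.0
```

Run:
```python
from mv import *
st(); C,a=wmeas((.4693,-.051),.225)
w=rigW(-.030,-.04); plan((*C,0,a),(*w,.075,a),(*w,.075,np.pi+.0164))
f=grab_frame("top"); print([(c.round(),a,p.round(3)) for c,a,p,d in __import__("meas").cams(f)])
```

```text
37.05 [ 0.4686 -0.0518  0.0988] yaw 0.232 w 0.0661 gf 0.0 F [ 0.1 -0.   0.2] q [ 0.08  0.67 -0.1   2.11  0.19  0.36 -1.52]
colour [230. 224. 210.]
centre [ 0.4707 -0.0517] area 2463 bbox [229 168  58  55] diam mm [np.float64(48.1)] lens n 283 r 0.032 yaw 0.229
  d [ 1.9  0.4 98.9] rz 0.003 len 99
  d [163.7  24.9 -75. ] rz -0.0 len 182
  d [ 0.  0. -0.] rz -2.929 len 0
[(array([123., 275.]), np.int32(61), array([ 0.759, -0.049,  0.05 ])), (array([238., 343.]), np.int32(250), array([ 0.417, -0.253,  0.05 ]))]
```

Call:
{"op": "apply_moves", "data": {"deltas": [{"hand": -0.5, "delta_pos": [2, 0.5, 40], "dr": [0, 0, 0]}, {"hand": -0.5, "delta_pos": [2, 0.5, 80], "dr": [0, 0, 0]}, {"hand": -0.5, "delta_pos": [2, 0.5, 99], "dr": [0, 0, 0]}, {"hand": -0.5, "delta_pos": [2, 0.5, 99], "dr": [0, 0, 0]}, {"hand": 0.3, "delta_pos": [2, 0.5, 99], "dr": [0, 0, 0]}, {"hand": 0.3, "delta_pos": [2, 0.5, 99], "dr": [0, 0, 0]}, {"hand": 0.3, "delta_pos": [2, 0.5, 99], "dr": [0, 0, 0]}, {"hand": 0.3, "delta_pos": [2, 0.5, 99], "dr": [0, 0, 0]}], "grip_force": 20}}

```text
clock: 37.95
tool_pos: [0.4719, -0.0518, 0.0015]
tcp_rot: [0.0, 0.993, 0.114, 0.001]
force: [0.0, 0.8, 5.7]
width: 0.0491
grip_force: 20.0
```

Call:
{"op": "apply_moves", "data": {"deltas": [{"hand": 0.3, "delta_pos": [0, 0, -40], "dr": [0, 0, 0]}, {"hand": 0.3, "delta_pos": [0, 0, -75], "dr": [0, 0, 0]}, {"hand": 0.3, "delta_pos": [30, 5, -75], "dr": [0, 0, -0.14]}, {"hand": 0.3, "delta_pos": [60, 10, -75], "dr": [0, 0, -0.28]}, {"hand": 0.3, "delta_pos": [90, 15, -75], "dr": [0, 0, -0.42]}, {"hand": 0.3, "delta_pos": [120, 20, -75], "dr": [0, 0, -0.56]}, {"hand": 0.3, "delta_pos": [150, 24, -75], "dr": [0, 0, -0.7]}, {"hand": 0.3, "delta_pos": [164, 26, -75], "dr": [0, 0, -0.84]}]}}

```text
clock: 38.75
tool_pos: [0.6394, -0.0397, 0.0759]
tcp_rot: [0.001, 0.859, 0.512, 0.001]
force: [-0.5, 0.1, -1.3]
width: 0.0493
grip_force: 20.0
```

Call:
{"op": "apply_moves", "data": {"deltas": [{"hand": 0.3, "delta_pos": [0, 0, 0], "dr": [0, 0, -0.14]}, {"hand": 0.3, "delta_pos": [0, 0, 0], "dr": [0, 0, -0.28]}, {"hand": 0.3, "delta_pos": [0, 0, 0], "dr": [0, 0, -0.42]}, {"hand": 0.3, "delta_pos": [0, 0, 0], "dr": [0, 0, -0.56]}, {"hand": 0.3, "delta_pos": [0, 0, 0], "dr": [0, 0, -0.7]}, {"hand": 0.3, "delta_pos": [0, 0, 0], "dr": [0, 0, -0.84]}, {"hand": 0.3, "delta_pos": [0, 0, 0], "dr": [0, 0, -0.98]}, {"hand": 0.3, "delta_pos": [0, 0, 0], "dr": [0, 0, -1.12]}]}}

```text
clock: 39.55
tool_pos: [0.6363, -0.0405, 0.0755]
tcp_rot: [0.0, 0.456, 0.89, -0.001]
force: [-0.7, -0.7, -0.1]
width: 0.0493
grip_force: 20.0
```

Call:
{"op": "apply_moves", "data": {"deltas": [{"hand": 0.3, "delta_pos": [0, 0, 0], "dr": [0, 0, -0.14]}, {"hand": 0.3, "delta_pos": [0, 0, 0], "dr": [0, 0, -0.28]}, {"hand": 0.3, "delta_pos": [0, 0, 0], "dr": [0, 0, -0.42]}, {"hand": 0.3, "delta_pos": [0, 0, 0], "dr": [0, 0, -0.56]}, {"hand": 0.3, "delta_pos": [0, 0, 0], "dr": [0, 0, -0.7]}, {"hand": 0.3, "delta_pos": [0, 0, 0], "dr": [0, 0, -0.84]}, {"hand": 0.3, "delta_pos": [0, 0, 0], "dr": [0, 0, -0.97]}, {"hand": 0.3, "delta_pos": [0, 0, 0], "dr": [0, 0, -0.97]}]}}

```text
clock: 40.35
tool_pos: [0.6362, -0.0406, 0.0752]
tcp_rot: [-0.0, -0.009, 1.0, -0.0]
force: [-1.1, -0.0, -1.1]
width: 0.0494
grip_force: 20.0
```

Run:
```python
from mv import *
held(-.04)
```

```text
40.35 [ 0.6362 -0.0406  0.0752] yaw -3.124 w 0.0494 gf 20.0 F [-1.1 -0.  -1.1] q [ 0.44  1.01 -0.89  1.6   0.91  0.99  0.83]
held lens rel tool 499 0.025
  d [ 0.5  1.7 76.7] rz -0.002 len 77
```

Call:
{"op": "apply_moves", "data": {"deltas": [{"hand": 0.3, "delta_pos": [0, 1.5, 40], "dr": [0, 0, 0.01]}, {"hand": 0.3, "delta_pos": [0, 1.5, 65], "dr": [0, 0, 0.01]}, {"hand": 0.3, "delta_pos": [0, 1.5, 75], "dr": [0, 0, 0.01]}, {"hand": 0.3, "delta_pos": [0, 1.5, 75.5], "dr": [0, 0, 0.01]}, {"hand": 0.3, "delta_pos": [-2, 1.5, 75.5], "dr": [0, 0, 0.01]}, {"hand": 0.3, "delta_pos": [-4, 1.5, 75.5], "dr": [0, 0, 0.01]}, {"hand": 0.3, "delta_pos": [-6, 1.5, 75.5], "dr": [0, 0, 0.01]}, {"hand": 0.3, "delta_pos": [-7, 1.5, 75.5], "dr": [0, 0, 0.01]}]}}

```text
clock: 41.2
tool_pos: [0.6405, -0.0383, 0.0002]
tcp_rot: [-0.003, -0.004, 1.0, -0.001]
force: [-10.2, -1.3, 8.6]
width: 0.049
grip_force: 20.0
```

Call:
{"op": "apply_moves", "data": {"deltas": [{"hand": 0.3, "delta_pos": [0, 0, 0], "dr": [0, 0, 0]}, {"hand": 0.3, "delta_pos": [0, 0, 0], "dr": [0, 0, 0]}]}}

```text
clock: 41.4
tool_pos: [0.6405, -0.0383, 0.0002]
tcp_rot: [-0.003, -0.004, 1.0, -0.001]
force: [-9.6, -1.0, 6.5]
width: 0.0493
grip_force: 20.0
```

Call:
{"op": "apply_moves", "data": {"deltas": [{"hand": 0.3, "delta_pos": [1.5, 0, 0], "dr": [0, 0, 0]}, {"hand": -0.3, "delta_pos": [1.5, 0, 0], "dr": [0, 0, 0]}, {"hand": -0.3, "delta_pos": [1.5, 0, 0], "dr": [0, 0, 0]}, {"hand": -0.3, "delta_pos": [1.5, 0, 0], "dr": [0, 0, 0]}, {"hand": -0.3, "delta_pos": [1.5, 0, -30], "dr": [0, 0, 0]}, {"hand": -0.3, "delta_pos": [1.5, 0, -70], "dr": [0, 0, 0]}, {"hand": -0.3, "delta_pos": [1.5, 0, -100], "dr": [0, 0, 0]}, {"hand": -0.3, "delta_pos": [1.5, 0, -100], "dr": [0, 0, 0]}]}}

```text
clock: 42.2
tool_pos: [0.6458, -0.0368, 0.1048]
tcp_rot: [0.005, -0.003, 1.0, 0.001]
force: [0.8, 0.1, 0.3]
width: 0.0572
grip_force: 0.0
```

Run:
```python
from mv import *
st(); check(-.04)
p=status.get_obs()["tool_pos"]
plan((.457,-.158,.10,1.284),start=(*p,3.158))
f=grab_frame("top"); print([(c.round(),a,p.round(3)) for c,a,p,d in __import__("meas").cams(f)])
```

```text
42.2 [ 0.6458 -0.0368  0.1048] yaw -3.135 w 0.0572 gf 0.0 F [0.8 0.1 0.3] q [ 0.44  0.98 -0.92  1.57  0.87  1.03  0.85]
colour [226. 221. 205.]
centre [ 0.6408 -0.0378] area 2498 bbox [228 160  56  56] diam mm [np.float64(47.2)] lens n 283 r 0.0319 yaw -3.091
RIG x,y -0.025 -0.0391 lens err 0.035
  d [ 189.2 -117.2    2.3] rz 1.874 len 223
[(array([224., 311.]), np.int32(243), array([ 0.457, -0.158,  0.05 ])), (array([237., 341.]), np.int32(160), array([ 0.419, -0.245,  0.05 ]))]
```

Call:
{"op": "apply_moves", "data": {"deltas": [{"hand": -0.5, "delta_pos": [30, -19, 0], "dr": [0, 0, 0.14]}, {"hand": -0.5, "delta_pos": [60, -37, 0], "dr": [0, 0, 0.28]}, {"hand": -0.5, "delta_pos": [100, -62, 0], "dr": [0, 0, 0.42]}, {"hand": -0.5, "delta_pos": [140, -87, 0], "dr": [0, 0, 0.56]}, {"hand": -0.5, "delta_pos": [180, -112, 0], "dr": [0, 0, 0.7]}, {"hand": -0.5, "delta_pos": [187, -117, 0], "dr": [0, 0, 0.84]}, {"hand": -0.5, "delta_pos": [187, -117, 0], "dr": [0, 0, 0.98]}, {"hand": -0.5, "delta_pos": [187, -117, 0], "dr": [0, 0, 1.12]}]}}

```text
clock: 43.1
tool_pos: [0.4547, -0.1573, 0.0988]
tcp_rot: [-0.001, 0.531, 0.847, -0.0]
force: [0.7, 1.8, 0.4]
width: 0.0659
grip_force: 0.0
```

Call:
{"op": "apply_moves", "data": {"deltas": [{"hand": -0.5, "delta_pos": [0, 0, 0], "dr": [0, 0, 0.14]}, {"hand": -0.5, "delta_pos": [0, 0, 0], "dr": [0, 0, 0.28]}, {"hand": -0.5, "delta_pos": [0, 0, 0], "dr": [0, 0, 0.42]}, {"hand": -0.5, "delta_pos": [0, 0, 0], "dr": [0, 0, 0.56]}, {"hand": -0.5, "delta_pos": [0, 0, 0], "dr": [0, 0, 0.7]}, {"hand": -0.5, "delta_pos": [0, 0, 0], "dr": [0, 0, 0.74]}, {"hand": -0.5, "delta_pos": [0, 0, 0], "dr": [0, 0, 0.74]}]}}

```text
clock: 43.8
tool_pos: [0.4555, -0.1566, 0.0992]
tcp_rot: [-0.0, 0.799, 0.601, -0.001]
force: [-0.7, -0.5, -0.8]
width: 0.0656
grip_force: 0.0
```

Run:
```python
from mv import *
st(); C,a=wmeas((.457,-.158),1.284)
w=rigW(-.030,-.12); plan((*C,0,a),(*w,.075,a),(*w,.075,np.pi+.0164))
```

```text
43.8 [ 0.4555 -0.1566  0.0992] yaw 1.291 w 0.0656 gf 0.0 F [-0.7 -0.5 -0.8] q [ 0.5   0.71 -0.43  2.08  0.61  0.49 -0.67]
colour [219. 211. 195.]
centre [ 0.4577 -0.1587] area 2428 bbox [232 172  57  54] diam mm [np.float64(47.5)] lens n 273 r 0.0318 yaw 1.291
  d [-1.5  2.7 99.3] rz 0.0 len 99
  d [ 87.9 161.4 -75. ] rz -0.0 len 199
  d [ 0.  0. -0.] rz -1.867 len 0
```

Call:
{"op": "apply_moves", "data": {"deltas": [{"hand": -0.5, "delta_pos": [-1.5, 2.5, 40], "dr": [0, 0, 0]}, {"hand": -0.5, "delta_pos": [-1.5, 2.5, 80], "dr": [0, 0, 0]}, {"hand": -0.5, "delta_pos": [-1.5, 2.5, 99], "dr": [0, 0, 0]}, {"hand": -0.5, "delta_pos": [-1.5, 2.5, 99], "dr": [0, 0, 0]}, {"hand": 0.3, "delta_pos": [-1.5, 2.5, 99], "dr": [0, 0, 0]}, {"hand": 0.3, "delta_pos": [-1.5, 2.5, 99], "dr": [0, 0, 0]}, {"hand": 0.3, "delta_pos": [-1.5, 2.5, 99], "dr": [0, 0, 0]}, {"hand": 0.3, "delta_pos": [-1.5, 2.5, 99], "dr": [0, 0, 0]}], "grip_force": 20}}

```text
clock: 44.65
tool_pos: [0.4585, -0.159, 0.0018]
tcp_rot: [0.001, 0.8, 0.601, 0.001]
force: [-1.2, -0.3, 5.2]
width: 0.0496
grip_force: 20.0
```

Call:
{"op": "apply_moves", "data": {"deltas": [{"hand": 0.3, "delta_pos": [0, 0, -40], "dr": [0, 0, 0]}, {"hand": 0.3, "delta_pos": [0, 0, -75], "dr": [0, 0, 0]}, {"hand": 0.3, "delta_pos": [17, 32, -75], "dr": [0, 0, -0.14]}, {"hand": 0.3, "delta_pos": [34, 64, -75], "dr": [0, 0, -0.28]}, {"hand": 0.3, "delta_pos": [51, 96, -75], "dr": [0, 0, -0.42]}, {"hand": 0.3, "delta_pos": [68, 128, -75], "dr": [0, 0, -0.56]}, {"hand": 0.3, "delta_pos": [85, 156, -75], "dr": [0, 0, -0.7]}, {"hand": 0.3, "delta_pos": [88, 161, -75], "dr": [0, 0, -0.84]}]}}

```text
clock: 45.45
tool_pos: [0.641, -0.1171, 0.0766]
tcp_rot: [0.002, 0.482, 0.876, 0.002]
force: [-1.0, 0.5, -0.4]
width: 0.0492
grip_force: 20.0
```

Call:
{"op": "apply_moves", "data": {"deltas": [{"hand": 0.3, "delta_pos": [0, 0, 0], "dr": [0, 0, -0.14]}, {"hand": 0.3, "delta_pos": [0, 0, 0], "dr": [0, 0, -0.28]}, {"hand": 0.3, "delta_pos": [0, 0, 0], "dr": [0, 0, -0.42]}, {"hand": 0.3, "delta_pos": [0, 0, 0], "dr": [0, 0, -0.56]}, {"hand": 0.3, "delta_pos": [0, 0, 0], "dr": [0, 0, -0.7]}, {"hand": 0.3, "delta_pos": [0, 0, 0], "dr": [0, 0, -0.84]}, {"hand": 0.3, "delta_pos": [0, 0, 0], "dr": [0, 0, -0.98]}, {"hand": 0.3, "delta_pos": [0, 0, 0], "dr": [0, 0, -1.03]}]}}

```text
clock: 46.25
tool_pos: [0.6367, -0.1198, 0.0758]
tcp_rot: [-0.0, -0.01, 1.0, -0.0]
force: [0.0, -0.1, -1.5]
width: 0.0493
grip_force: 20.0
```

Call:
{"op": "apply_moves", "data": {"deltas": [{"hand": 0.3, "delta_pos": [0, 0, 0], "dr": [0, 0, 0]}, {"hand": 0.3, "delta_pos": [0, 0, 0], "dr": [0, 0, 0]}]}}

```text
clock: 46.45
tool_pos: [0.6369, -0.1194, 0.0759]
tcp_rot: [-0.0, -0.008, 1.0, -0.0]
force: [0.2, 0.4, -1.3]
width: 0.0488
grip_force: 20.0
```

Run:
```python
from mv import *
held(-.12)
```

```text
46.45 [ 0.6369 -0.1194  0.0759] yaw -3.126 w 0.0488 gf 20.0 F [ 0.2  0.4 -1.3] q [ 0.57  1.03 -0.93  1.57  0.93  1.04  0.95]
held lens rel tool 575 0.026
  d [-0.1  0.6 77.4] rz -0.001 len 77
```

Call:
{"op": "apply_moves", "data": {"deltas": [{"hand": 0.3, "delta_pos": [0, 0.5, 40], "dr": [0, 0, 0.01]}, {"hand": 0.3, "delta_pos": [0, 0.5, 65], "dr": [0, 0, 0.01]}, {"hand": 0.3, "delta_pos": [0, 0.5, 75], "dr": [0, 0, 0.01]}, {"hand": 0.3, "delta_pos": [0, 0.5, 75.5], "dr": [0, 0, 0.01]}, {"hand": 0.3, "delta_pos": [-2, 0.5, 75.5], "dr": [0, 0, 0.01]}, {"hand": 0.3, "delta_pos": [-4, 0.5, 75.5], "dr": [0, 0, 0.01]}, {"hand": 0.3, "delta_pos": [-6, 0.5, 75.5], "dr": [0, 0, 0.01]}, {"hand": 0.3, "delta_pos": [-7, 0.5, 75.5], "dr": [0, 0, 0.01]}]}}

```text
clock: 47.3
tool_pos: [0.6424, -0.1184, 0.0006]
tcp_rot: [-0.002, -0.004, 1.0, -0.0]
force: [-7.3, 0.2, 6.8]
width: 0.0495
grip_force: 20.0
```

Call:
{"op": "apply_moves", "data": {"deltas": [{"hand": 0.3, "delta_pos": [0, 0, 0], "dr": [0, 0, 0]}, {"hand": 0.3, "delta_pos": [0, 0, 0], "dr": [0, 0, 0]}]}}

```text
clock: 47.5
tool_pos: [0.6423, -0.1184, 0.0006]
tcp_rot: [-0.002, -0.004, 1.0, -0.0]
force: [-5.0, -0.5, 4.2]
width: 0.0495
grip_force: 20.0
```

Call:
{"op": "apply_moves", "data": {"deltas": [{"hand": 0.3, "delta_pos": [1.5, 0, 0], "dr": [0, 0, 0]}, {"hand": -0.3, "delta_pos": [1.5, 0, 0], "dr": [0, 0, 0]}, {"hand": -0.3, "delta_pos": [1.5, 0, 0], "dr": [0, 0, 0]}, {"hand": -0.3, "delta_pos": [1.5, 0, 0], "dr": [0, 0, 0]}, {"hand": -0.3, "delta_pos": [1.5, 0, -30], "dr": [0, 0, 0]}, {"hand": -0.3, "delta_pos": [1.5, 0, -70], "dr": [0, 0, 0]}, {"hand": -0.3, "delta_pos": [1.5, 0, -100], "dr": [0, 0, 0]}, {"hand": -0.3, "delta_pos": [1.5, 0, -100], "dr": [0, 0, 0]}]}}

```text
clock: 48.3
tool_pos: [0.6463, -0.1173, 0.1054]
tcp_rot: [0.005, -0.003, 1.0, 0.0]
force: [0.6, 0.1, 0.3]
width: 0.0577
grip_force: 0.0
```

Run:
```python
from mv import *
st(); check(-.12)
p=status.get_obs()["tool_pos"]
plan((.4163,-.2541,.10,.404),start=(*p,3.148))
f=grab_frame("top"); print([(c.round(),a,p.round(3)) for c,a,p,d in __import__("meas").cams(f)])
```

```text
48.3 [ 0.6463 -0.1173  0.1054] yaw -3.135 w 0.0577 gf 0.0 F [0.6 0.1 0.3] q [ 0.57  1.   -0.96  1.53  0.9   1.08  0.97]
colour [224. 219. 201.]
centre [ 0.6417 -0.1179] area 2470 bbox [229 160  56  56] diam mm [np.float64(47.3)] lens n 278 r 0.0319 yaw -3.097
RIG x,y -0.0253 -0.1192 lens err 0.029
  d [ 229.2 -134.6    2.9] rz 2.744 len 266
[(array([238., 344.]), np.int32(247), array([ 0.416, -0.254,  0.05 ]))]
```

Call:
{"op": "apply_moves", "data": {"deltas": [{"hand": -0.5, "delta_pos": [35, -20, 0], "dr": [0, 0, 0.14]}, {"hand": -0.5, "delta_pos": [75, -44, 0], "dr": [0, 0, 0.28]}, {"hand": -0.5, "delta_pos": [115, -67, 0], "dr": [0, 0, 0.42]}, {"hand": -0.5, "delta_pos": [155, -91, 0], "dr": [0, 0, 0.56]}, {"hand": -0.5, "delta_pos": [195, -114, 0], "dr": [0, 0, 0.7]}, {"hand": -0.5, "delta_pos": [228, -134, 0], "dr": [0, 0, 0.84]}, {"hand": -0.5, "delta_pos": [228, -134, 0], "dr": [0, 0, 0.98]}, {"hand": -0.5, "delta_pos": [228, -134, 0], "dr": [0, 0, 1.12]}]}}

```text
clock: 49.2
tool_pos: [0.4131, -0.2551, 0.0991]
tcp_rot: [-0.001, 0.532, 0.847, -0.001]
force: [-0.5, 0.1, 0.3]
width: 0.0656
grip_force: 0.0
```

Call:
{"op": "apply_moves", "data": {"deltas": [{"hand": -0.5, "delta_pos": [0, 0, 0], "dr": [0, 0, 0.14]}, {"hand": -0.5, "delta_pos": [0, 0, 0], "dr": [0, 0, 0.28]}, {"hand": -0.5, "delta_pos": [0, 0, 0], "dr": [0, 0, 0.42]}, {"hand": -0.5, "delta_pos": [0, 0, 0], "dr": [0, 0, 0.56]}, {"hand": -0.5, "delta_pos": [0, 0, 0], "dr": [0, 0, 0.7]}, {"hand": -0.5, "delta_pos": [0, 0, 0], "dr": [0, 0, 0.84]}, {"hand": -0.5, "delta_pos": [0, 0, 0], "dr": [0, 0, 0.98]}, {"hand": -0.5, "delta_pos": [0, 0, 0], "dr": [0, 0, 1.12]}]}}

```text
clock: 50.0
tool_pos: [0.4147, -0.2539, 0.0992]
tcp_rot: [-0.001, 0.9, 0.436, -0.001]
force: [-1.2, -0.2, 0.0]
width: 0.0661
grip_force: 0.0
```

Call:
{"op": "apply_moves", "data": {"deltas": [{"hand": -0.5, "delta_pos": [0, 0, 0], "dr": [0, 0, 0.14]}, {"hand": -0.5, "delta_pos": [0, 0, 0], "dr": [0, 0, 0.28]}, {"hand": -0.5, "delta_pos": [0, 0, 0], "dr": [0, 0, 0.42]}, {"hand": -0.5, "delta_pos": [0, 0, 0], "dr": [0, 0, 0.5]}, {"hand": -0.5, "delta_pos": [0, 0, 0], "dr": [0, 0, 0.5]}, {"hand": -0.5, "delta_pos": [0, 0, 0], "dr": [0, 0, 0.5]}]}}

```text
clock: 50.6
tool_pos: [0.415, -0.2539, 0.0996]
tcp_rot: [-0.0, 0.979, 0.204, -0.001]
force: [-0.8, -0.0, -0.4]
width: 0.066
grip_force: 0.0
```

Run:
```python
from mv import *
st(); C,a=wmeas((.4163,-.2541),.404)
w=rigW(-.030,-.2); plan((*C,0,a),(*w,.075,a),(*w,.075,np.pi+.0164))
```

```text
50.6 [ 0.415  -0.2539  0.0996] yaw 0.411 w 0.066 gf 0.0 F [-0.8 -0.  -0.4] q [ 0.61  0.69 -0.26  2.07  0.39  0.43 -1.11]
colour [222. 217. 200.]
centre [ 0.4177 -0.2565] area 2427 bbox [233 169  57  54] diam mm [np.float64(47.4)] lens n 281 r 0.032 yaw 0.485
  d [ 1.3  3.4 99.8] rz -0.074 len 100
  d [222.2  51.8 -75. ] rz -0.0 len 240
  d [ 0.  0. -0.] rz -2.673 len 0
```

Call:
{"op": "apply_moves", "data": {"deltas": [{"hand": -0.5, "delta_pos": [1.5, 3.5, 40], "dr": [0, 0, -0.07]}, {"hand": -0.5, "delta_pos": [1.5, 3.5, 80], "dr": [0, 0, -0.07]}, {"hand": -0.5, "delta_pos": [1.5, 3.5, 99], "dr": [0, 0, -0.07]}, {"hand": -0.5, "delta_pos": [1.5, 3.5, 99], "dr": [0, 0, -0.07]}, {"hand": 0.3, "delta_pos": [1.5, 3.5, 99], "dr": [0, 0, -0.07]}, {"hand": 0.3, "delta_pos": [1.5, 3.5, 99], "dr": [0, 0, -0.07]}, {"hand": 0.3, "delta_pos": [1.5, 3.5, 99], "dr": [0, 0, -0.07]}, {"hand": 0.3, "delta_pos": [1.5, 3.5, 99], "dr": [0, 0, -0.07]}], "grip_force": 20}}

```text
clock: 51.45
tool_pos: [0.4189, -0.2569, 0.0024]
tcp_rot: [0.001, 0.971, 0.237, 0.001]
force: [-0.5, 0.3, 4.7]
width: 0.0496
grip_force: 20.0
```

Call:
{"op": "apply_moves", "data": {"deltas": [{"hand": 0.3, "delta_pos": [0, 0, -40], "dr": [0, 0, 0]}, {"hand": 0.3, "delta_pos": [0, 0, -75], "dr": [0, 0, 0]}, {"hand": 0.3, "delta_pos": [40, 9, -75], "dr": [0, 0, -0.14]}, {"hand": 0.3, "delta_pos": [80, 18, -75], "dr": [0, 0, -0.28]}, {"hand": 0.3, "delta_pos": [120, 28, -75], "dr": [0, 0, -0.42]}, {"hand": 0.3, "delta_pos": [160, 37, -75], "dr": [0, 0, -0.56]}, {"hand": 0.3, "delta_pos": [200, 47, -75], "dr": [0, 0, -0.7]}, {"hand": 0.3, "delta_pos": [222, 52, -75], "dr": [0, 0, -0.84]}]}}

```text
clock: 52.25
tool_pos: [0.6427, -0.1989, 0.0771]
tcp_rot: [0.001, 0.788, 0.615, 0.002]
force: [-0.0, -0.7, -1.7]
width: 0.0491
grip_force: 20.0
```

Call:
{"op": "apply_moves", "data": {"deltas": [{"hand": 0.3, "delta_pos": [0, 0, 0], "dr": [0, 0, -0.14]}, {"hand": 0.3, "delta_pos": [0, 0, 0], "dr": [0, 0, -0.28]}, {"hand": 0.3, "delta_pos": [0, 0, 0], "dr": [0, 0, -0.42]}, {"hand": 0.3, "delta_pos": [0, 0, 0], "dr": [0, 0, -0.56]}, {"hand": 0.3, "delta_pos": [0, 0, 0], "dr": [0, 0, -0.7]}, {"hand": 0.3, "delta_pos": [0, 0, 0], "dr": [0, 0, -0.84]}, {"hand": 0.3, "delta_pos": [0, 0, 0], "dr": [0, 0, -0.98]}, {"hand": 0.3, "delta_pos": [0, 0, 0], "dr": [0, 0, -1.12]}]}}

```text
clock: 53.05
tool_pos: [0.6388, -0.2012, 0.0764]
tcp_rot: [-0.0, 0.342, 0.94, -0.001]
force: [0.3, -0.1, -2.2]
width: 0.0491
grip_force: 20.0
```

Call:
{"op": "apply_moves", "data": {"deltas": [{"hand": 0.3, "delta_pos": [0, 0, 0], "dr": [0, 0, -0.14]}, {"hand": 0.3, "delta_pos": [0, 0, 0], "dr": [0, 0, -0.28]}, {"hand": 0.3, "delta_pos": [0, 0, 0], "dr": [0, 0, -0.42]}, {"hand": 0.3, "delta_pos": [0, 0, 0], "dr": [0, 0, -0.56]}, {"hand": 0.3, "delta_pos": [0, 0, 0], "dr": [0, 0, -0.7]}, {"hand": 0.3, "delta_pos": [0, 0, 0], "dr": [0, 0, -0.71]}, {"hand": 0.3, "delta_pos": [0, 0, 0], "dr": [0, 0, -0.71]}]}}

```text
clock: 53.75
tool_pos: [0.639, -0.201, 0.0763]
tcp_rot: [-0.0, -0.002, 1.0, -0.0]
force: [-0.2, -0.3, -0.5]
width: 0.0491
grip_force: 20.0
```

Run:
```python
from mv import *
held(-.2)
```

```text
53.75 [ 0.639  -0.201   0.0763] yaw -3.138 w 0.0491 gf 20.0 F [-0.2 -0.3 -0.5] q [ 0.68  1.06 -0.96  1.49  0.94  1.09  1.09]
held lens rel tool 521 0.036
  d [ 0.7  2.1 77.9] rz -0.012 len 78
```

Call:
{"op": "apply_moves", "data": {"deltas": [{"hand": 0.3, "delta_pos": [0, 2, 40], "dr": [0, 0, 0]}, {"hand": 0.3, "delta_pos": [0, 2, 65], "dr": [0, 0, 0]}, {"hand": 0.3, "delta_pos": [0, 2, 75], "dr": [0, 0, 0]}, {"hand": 0.3, "delta_pos": [0, 2, 75.5], "dr": [0, 0, 0]}, {"hand": 0.3, "delta_pos": [-2, 2, 75.5], "dr": [0, 0, 0]}, {"hand": 0.3, "delta_pos": [-4, 2, 75.5], "dr": [0, 0, 0]}, {"hand": 0.3, "delta_pos": [-6, 2, 75.5], "dr": [0, 0, 0]}, {"hand": 0.3, "delta_pos": [-6.5, 2, 75.5], "dr": [0, 0, 0]}]}}

```text
clock: 54.6
tool_pos: [0.6429, -0.1986, 0.0015]
tcp_rot: [-0.003, -0.003, 1.0, -0.001]
force: [-9.9, -0.3, 8.1]
width: 0.0494
grip_force: 20.0
```

Call:
{"op": "apply_moves", "data": {"deltas": [{"hand": 0.3, "delta_pos": [0, 0, 0], "dr": [0, 0, 0]}, {"hand": 0.3, "delta_pos": [0, 0, 0], "dr": [0, 0, 0]}]}}

```text
clock: 54.8
tool_pos: [0.6428, -0.1986, 0.0015]
tcp_rot: [-0.003, -0.004, 1.0, -0.001]
force: [-9.0, -0.3, 6.8]
width: 0.0491
grip_force: 20.0
```

Call:
{"op": "apply_moves", "data": {"deltas": [{"hand": 0.3, "delta_pos": [1.5, 0, 0], "dr": [0, 0, 0]}, {"hand": -0.3, "delta_pos": [1.5, 0, 0], "dr": [0, 0, 0]}, {"hand": -0.3, "delta_pos": [1.5, 0, 0], "dr": [0, 0, 0]}, {"hand": -0.3, "delta_pos": [1.5, 0, 0], "dr": [0, 0, 0]}, {"hand": -0.3, "delta_pos": [1.5, 0, -30], "dr": [0, 0, 0]}, {"hand": -0.3, "delta_pos": [1.5, 0, -70], "dr": [0, 0, 0]}, {"hand": -0.3, "delta_pos": [1.5, 0, -110], "dr": [0, 0, 0]}, {"hand": -0.3, "delta_pos": [1.5, 0, -110], "dr": [0, 0, 0]}]}}

```text
clock: 55.6
tool_pos: [0.6489, -0.1974, 0.1174]
tcp_rot: [0.006, -0.003, 1.0, 0.0]
force: [0.7, -0.0, 0.6]
width: 0.057
grip_force: 0.0
```

Run:
```python
from mv import *
st(); check(-.2)
p=status.get_obs()["tool_pos"]
plan((.48,.0,.11,3.145),(.507,.4245,.11,3.145),start=(*p,3.145))
```

```text
55.6 [ 0.6489 -0.1974  0.1174] yaw -3.135 w 0.057 gf 0.0 F [ 0.7 -0.   0.6] q [ 0.68  1.02 -0.99  1.45  0.9   1.14  1.12]
colour [221. 216. 198.]
centre [ 0.6428 -0.1982] area 2278 bbox [230 155  54  54] diam mm [np.float64(47.6)] lens n 259 r 0.032 yaw -3.089
RIG x,y -0.0256 -0.1995 lens err 0.036
  d [166.3 198.6   4.4] rz -0.0 len 259
  d [-28.4 424.4  -0. ] rz -0.0 len 425
```

All six are placed. I'll pull back toward the dial and check the whole row from the top camera.

Call:
{"op": "apply_moves", "data": {"deltas": [{"hand": -0.1, "delta_pos": [188, 298, -20], "dr": [0, 0, 0]}, {"hand": -0.1, "delta_pos": [188, 298, -20], "dr": [0, 0, 0]}, {"hand": -0.1, "delta_pos": [188, 298, -20], "dr": [0, 0, 0.14]}, {"hand": -0.1, "delta_pos": [188, 298, -20], "dr": [0, 0, 0.28]}, {"hand": -0.1, "delta_pos": [188, 298, -20], "dr": [0, 0, 0.42]}, {"hand": -0.1, "delta_pos": [188, 298, -20], "dr": [0, 0, 0.56]}, {"hand": -0.1, "delta_pos": [188, 298, -20], "dr": [0, 0, 0.7]}, {"hand": -0.1, "delta_pos": [188, 298, -20], "dr": [0, 0, 0.84]}]}}

```text
clock: 56.45
tool_pos: [0.452, 0.1009, 0.1305]
tcp_rot: [-0.001, 0.392, 0.92, 0.0]
force: [0.2, 0.9, 0.2]
width: 0.0487
grip_force: 0.0
```

Call:
{"op": "apply_moves", "data": {"deltas": [{"hand": -0.1, "delta_pos": [0, 0, 0], "dr": [0, 0, 0.14]}, {"hand": -0.1, "delta_pos": [0, 0, 0], "dr": [0, 0, 0.28]}, {"hand": -0.1, "delta_pos": [0, 0, 0], "dr": [0, 0, 0.42]}, {"hand": -0.1, "delta_pos": [0, 0, 0], "dr": [0, 0, 0.56]}, {"hand": -0.1, "delta_pos": [0, 0, 0], "dr": [0, 0, 0.7]}, {"hand": -0.1, "delta_pos": [0, 0, 0], "dr": [0, 0, 0.84]}, {"hand": -0.1, "delta_pos": [0, 0, 0], "dr": [0, 0, 0.92]}, {"hand": -0.1, "delta_pos": [0, 0, 0], "dr": [0, 0, 0.92]}]}}

```text
clock: 57.25
tool_pos: [0.4539, 0.098, 0.1302]
tcp_rot: [-0.0, 0.759, 0.652, -0.001]
force: [-0.2, -1.1, 0.0]
width: 0.0484
grip_force: 0.0
```

```bash
cat > row.py <<'E'
from mv import *
from meas import cams
def row():
    f=grab_frame("top"); save(f,"row.png",(120,290,70,380),2.4)
    hsv=cv2.cvtColor(f["pixels"],cv2.COLOR_RGB2HSV)
    for y in(.2,.12,.04,-.04,-.12,-.2):
        w=rigW(-.025,y); q=proj(f,[[*w,.05]])[0]; r,c=np.round(q).astype(int)
        m=(hsv[...,1]<60)&(hsv[...,2]>150); rr,cc=np.mgrid[0:384,0:512]; k=m&(np.hypot(rr-q[0],cc-q[1])<9.5)
        # lens: darkest px on robot side
        L=proj(f,[[*rigW(-.058,y),.020]])[0]; d=(f["pixels"].max(2)<60)&(np.hypot(rr-L[0],cc-L[1])<7)
        P=at(f,(rr[k].mean(),cc[k].mean()),.05)[:2]-w; 
        print(y,"n",k.sum(),"off mm",(P*1000).round(1),"lens n",d.sum(),"dcol",(cc[d].mean()-L[1]).round(1) if d.any() else None)
E
python3 - <<'E'
from row import *
st(); row(); plan((.507,.4245,.137,1.38))
E
```

```text
57.25 [0.4539 0.098  0.1302] yaw 1.419 w 0.0484 gf 0.0 F [-0.2 -1.1  0. ] q [ 0.02  0.65 -0.53  2.1   0.62  0.56 -1.11]
0.2 n 212 off mm [1.2 2.8] lens n 29 dcol -0.4
0.12 n 230 off mm [1.5 1.4] lens n 33 dcol -0.1
0.04 n 229 off mm [1.  1.4] lens n 28 dcol -0.1
-0.04 n 231 off mm [0.9 1.7] lens n 28 dcol -0.1
-0.12 n 197 off mm [0.7 1.4] lens n 36 dcol -0.4
-0.2 n 197 off mm [1.6 1.7] lens n 28 dcol -0.4
  d [330.7   3.9  -6.7] rz 0.041 len 331
```

View pics/row.png

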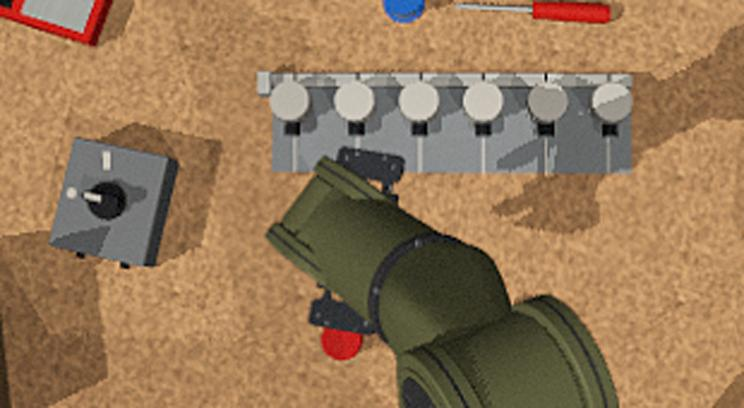

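The picture shows six white cameras in the row, (290..612, ~100), each with its lens on its line, and the dial pointer at the dot (70,193). Now the dial to the bar mark.

Call:
{"op": "apply_moves", "data": {"deltas": [{"hand": -0.1, "delta_pos": [331, 4, -7], "dr": [0, 0, 0.03]}, {"hand": -0.1, "delta_pos": [331, 4, -7], "dr": [0, 0, 0.03]}, {"hand": -0.1, "delta_pos": [331, 4, -7], "dr": [0, 0, 0.03]}, {"hand": -0.1, "delta_pos": [331, 4, -7], "dr": [0, 0, 0.03]}, {"hand": -0.1, "delta_pos": [331, 4, -7], "dr": [0, 0, 0.03]}, {"hand": -0.1, "delta_pos": [331, 4, -7], "dr": [0, 0, 0.03]}, {"hand": -0.1, "delta_pos": [331, 4, -7], "dr": [0, 0, 0.03]}, {"hand": -0.1, "delta_pos": [331, 4, -7], "dr": [0, 0, 0.03]}]}}

```text
clock: 58.1
tool_pos: [0.5062, 0.431, 0.1373]
tcp_rot: [-0.002, 0.766, 0.643, 0.001]
force: [-0.3, 0.2, 0.5]
width: 0.0485
grip_force: 0.0
```

Call:
{"op": "apply_moves", "data": {"deltas": [{"hand": -0.1, "delta_pos": [0, 0, 0], "dr": [0, 0, 0]}, {"hand": -0.1, "delta_pos": [0, 0, 0], "dr": [0, 0, 0]}]}}

```text
clock: 58.3
tool_pos: [0.5084, 0.4223, 0.1371]
tcp_rot: [0.001, 0.769, 0.64, -0.001]
force: [0.7, -0.4, 0.1]
width: 0.0487
grip_force: 0.0
```

Run:
```python
from mv import *
from scipy.optimize import least_squares
st(); f=grab_frame("wrist"); im=f["pixels"]
n,l,s,c=cv2.connectedComponentsWithStats(((im.min(2)>140)&((im.max(2).astype(int)-im.min(2))<40)).astype(np.uint8))
for i in range(1,n):
    if s[i,4]>25:
        w=at(f,c[i][::-1],.06)
        if np.hypot(w[0]-.507,w[1]-.424)<.09:
            P=np.array([at(f,q,.09)[:2] for q in np.argwhere(l==i)]); e,v=np.linalg.eigh(np.cov(P.T)); print(s[i,4],w,at(f,c[i][::-1],.09)[:2],np.arctan2(v[1,1],v[0,1])%np.pi)
plan((.507,.4245,.038,1.38))
```

```text
58.3 [0.5084 0.4223 0.1371] yaw 1.389 w 0.0487 gf 0.0 F [ 0.7 -0.4  0.1] q [-0.5   0.85 -0.53  1.49  0.49  0.93 -1.35]
234 [0.51609369 0.47113837 0.06      ] [0.5169485  0.47449366] 2.9693595072719843
356 [0.55793983 0.42789033 0.06      ] [0.55398941 0.43621184] 0.06440384113557185
202 [0.50724176 0.42573713 0.06      ] [0.50911304 0.4343059 ] 1.3859336639039477
  d [ 1.9 -2.  99.3] rz 0.008 len 99
```

Call:
{"op": "apply_moves", "data": {"deltas": [{"hand": -0.1, "delta_pos": [1, -1, 40], "dr": [0, 0, 0]}, {"hand": -0.1, "delta_pos": [1, -1, 75], "dr": [0, 0, 0]}, {"hand": -0.1, "delta_pos": [1, -1, 90], "dr": [0, 0, 0]}, {"hand": -0.1, "delta_pos": [1, -1, 99], "dr": [0, 0, 0]}, {"hand": 1, "delta_pos": [1, -1, 99], "dr": [0, 0, 0]}, {"hand": 1, "delta_pos": [1, -1, 99], "dr": [0, 0, 0]}, {"hand": 1, "delta_pos": [1, -1, 99], "dr": [0, 0, 0]}, {"hand": 1, "delta_pos": [1, -1, 99], "dr": [0, 0, 0]}], "grip_force": 15}}

```text
clock: 59.15
tool_pos: [0.5079, 0.4266, 0.0401]
tcp_rot: [-0.0, 0.768, 0.64, 0.001]
force: [0.7, -0.5, -0.2]
width: 0.0189
grip_force: 0.0
```

Call:
{"op": "apply_moves", "data": {"deltas": [{"hand": 1, "delta_pos": [0, 0, 0], "dr": [0, 0, 0]}, {"hand": 1, "delta_pos": [0, 0, 0], "dr": [0, 0, 0]}, {"hand": 1, "delta_pos": [0, 0, 0], "dr": [0, 0, 0]}]}}

```text
clock: 59.45
tool_pos: [0.5068, 0.4265, 0.0397]
tcp_rot: [-0.0, 0.768, 0.64, 0.0]
force: [-2.0, -0.5, 5.8]
width: 0.0117
grip_force: 15.0
```

Run:
```python
from mv import *
st()
```

```text
59.45 [0.5068 0.4265 0.0397] yaw 1.389 w 0.0117 gf 15.0 F [-2.  -0.5  5.8] q [-0.53  0.97 -0.47  1.55  0.57  0.76 -1.42]
```

Call:
{"op": "apply_moves", "data": {"deltas": [{"hand": 1, "delta_pos": [-1, 0, 0], "dr": [0, 0, 0.12]}, {"hand": 1, "delta_pos": [-1, 0, 0], "dr": [0, 0, 0.24]}, {"hand": 1, "delta_pos": [-1, 0, 0], "dr": [0, 0, 0.36]}, {"hand": 1, "delta_pos": [-1, 0, 0], "dr": [0, 0, 0.48]}, {"hand": 1, "delta_pos": [-1, 0, 0], "dr": [0, 0, 0.6]}, {"hand": 1, "delta_pos": [-1, 0, 0], "dr": [0, 0, 0.72]}, {"hand": 1, "delta_pos": [-1, 0, 0], "dr": [0, 0, 0.84]}, {"hand": 1, "delta_pos": [-1, 0, 0], "dr": [0, 0, 0.96]}]}}

```text
clock: 60.25
tool_pos: [0.5087, 0.4251, 0.0397]
tcp_rot: [-0.0, 0.978, 0.211, 0.001]
force: [1.5, -1.5, 4.2]
width: 0.0116
grip_force: 15.0
```

Call:
{"op": "apply_moves", "data": {"deltas": [{"hand": 1, "delta_pos": [0, 0, 0], "dr": [0, 0, 0.12]}, {"hand": 1, "delta_pos": [0, 0, 0], "dr": [0, 0, 0.24]}, {"hand": 1, "delta_pos": [0, 0, 0], "dr": [0, 0, 0.34]}, {"hand": 1, "delta_pos": [0, 0, 0], "dr": [0, 0, 0.34]}, {"hand": 1, "delta_pos": [0, 0, 0], "dr": [0, 0, 0.34]}]}}

```text
clock: 60.75
tool_pos: [0.5089, 0.4243, 0.0397]
tcp_rot: [0.0, 0.999, 0.045, 0.001]
force: [1.7, -2.2, 5.4]
width: 0.0119
grip_force: 15.0
```

Run:
```python
from mv import *
st()
```

```text
60.75 [0.5089 0.4243 0.0397] yaw 0.091 w 0.0119 gf 15.0 F [ 1.7 -2.2  5.4] q [-0.7   0.94 -0.13  1.56  0.17  0.65 -2.39]
```

Release, rise, and check the dial and row.

Call:
{"op": "apply_moves", "data": {"deltas": [{"hand": -0.1, "delta_pos": [0, 0, 0], "dr": [0, 0, 0]}, {"hand": -0.1, "delta_pos": [0, 0, 0], "dr": [0, 0, 0]}, {"hand": -0.1, "delta_pos": [0, 0, 0], "dr": [0, 0, 0]}, {"hand": -0.1, "delta_pos": [0, 0, -30], "dr": [0, 0, 0]}, {"hand": -0.1, "delta_pos": [0, 0, -80], "dr": [0, 0, 0]}, {"hand": -0.1, "delta_pos": [0, 0, -110], "dr": [0, 0, 0]}, {"hand": -0.1, "delta_pos": [0, 0, -110], "dr": [0, 0, 0]}, {"hand": -0.1, "delta_pos": [0, 0, -110], "dr": [0, 0, 0]}]}}

```text
clock: 61.55
tool_pos: [0.5069, 0.4251, 0.149]
tcp_rot: [-0.0, 0.999, 0.045, 0.0]
force: [-0.4, -0.5, -1.4]
width: 0.048
grip_force: 0.0
```

Run:
```python
from row import *
st(); f=grab_frame("wrist"); im=f["pixels"]
n,l,s,c=cv2.connectedComponentsWithStats(((im.min(2)>140)&((im.max(2).astype(int)-im.min(2))<40)).astype(np.uint8))
for i in range(1,n):
    if s[i,4]>25:
        w=at(f,c[i][::-1],.06)
        if np.hypot(w[0]-.507,w[1]-.424)<.09:
            P=np.array([at(f,q,.09)[:2] for q in np.argwhere(l==i)]); e,v=np.linalg.eigh(np.cov(P.T)); print(s[i,4],w,at(f,c[i][::-1],.09)[:2],np.arctan2(v[1,1],v[0,1]))
row()
```

```text
61.55 [0.5069 0.4251 0.149 ] yaw 0.09 w 0.048 gf 0.0 F [-0.4 -0.5 -1.4] q [-0.69  0.8  -0.15  1.5   0.14  0.86 -2.37]
5142 [0.52493963 0.46165446 0.06      ] [0.53164398 0.4584173 ] 2.931354704276752
196 [0.50887056 0.42415574 0.06      ] [0.51733761 0.425032  ] -3.049801698394431
2296 [0.46089621 0.39819724 0.06      ] [0.4746258  0.40192102] 2.7025046169144957
0.2 n 141 off mm [2.3 1. ] lens n 33 dcol -0.6
0.12 n 142 off mm [0.6 0.5] lens n 35 dcol -0.2
0.04 n 208 off mm [-0.8  0.9] lens n 28 dcol -0.1
-0.04 n 227 off mm [1.  1.9] lens n 31 dcol -0.2
-0.12 n 224 off mm [0.2 1.8] lens n 31 dcol -0.2
-0.2 n 219 off mm [-0.6  1.2] lens n 29 dcol -0.1
```

Stripe at 0.092 rad puts the dial at about 1.29, and the row is intact. Handing in.

```bash
python3 -c "
from bench import order; print(order.finish_job())"
```

```text
the job is handed in; nothing more can be done
None
```

The job is handed in, with no verdict returned: the supply was switched off first, all six cameras stand on the six lines against the rail with lenses facing out, and the dial was then turned to the bar mark (about 1.29 rad by my last measurement).

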